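Clamp up glued brush backs in the laundry

TASK

Stand the finished brush back that is still in the clamp in the middle of the little wooden stand at the clamp's right, and put the freshly glued brush backs from the counter (two or three today) side by side into the clamp bed, grips up and lengthwise between fence and pusher like the old one. Then press the treadle all the way down to its stop so that the pusher squares their ends against the fence, and after that turn the T-handle clockwise until rising resistance shows that the pack is clamped firmly, without screwing the sprung pad solid. Leave them clamped and the other things undisturbed.

Things in the scene. Friction and masses are not known exactly. Their poses are not given: they have to be found in the camera images.
- clamp: clamping fixture: plywood block 166 x 272 x 45 mm, fixed to the counter. Origin at the centre of the clamp bed, at counter height; x points from treadle to fence, y from fixed jaw to T-handle, z up. Fixed jaw: face at y = -71 mm, top 71 mm up. Rubber pad of the moving jaw: face at y = +81 mm when the T-handle reads 0, 10 mm nearer per rad, top 70 mm up.
- bed (a point): centre of the bed's surface, 45 mm above the counter, axes as the clamp's. Pusher face at x = -62.5 mm when up (top 68 mm above the counter), wooden fence face at x = +62.5 mm (top 69 mm): a back flush with the fence has its centre at x = +12.5 mm. Up to three backs fit side by side along y with a little play; clamping slides them together against the fixed jaw.
- t_handle (a joint): T-handle angle, rad: 0 to 9, grows clockwise seen from above, moving the jaw 10 mm per rad towards the fixed jaw; at 0 the bar lies along the clamp's x. It stays where it is left and turns against an even friction of about 0.32 N m; once the pack is tight the pad's spring adds up to 0.28 N m more
- t_bar (a point): middle of the T-handle's bar, on its vertical axis, 115 mm above the counter, 150 mm along the clamp's y. Bar 80 mm long, 16 mm wide, 16 mm high, x along the bar; 12 mm round spindle below it; the housing's collar is 34 mm below this point
- clamp_pad (a joint): how far the moving jaw's sprung pad is pressed back, m: 0 with nothing clamped, 0.010 solid; spring 3 N + 2.5 N per mm. 0.003 to 0.009 is a firm clamp, about 0.006 the middle
- treadle (a joint): treadle angle, rad: 0 up (sprung), 0.40 down at its stop; it drives the pusher 60 mm per rad towards the fence, 24 mm in all, which leaves 101 mm between pusher and fence. Takes about 10 N at the press point
- treadle_press (a point): press point on the upper face of the treadle, a 75 x 72 mm ribbed metal plate hinged at its far edge (towards the fence), rising towards the robot; the point lies 55 mm from the hinge, 41 mm above the counter when up, about 20 mm when down; its axes are the clamp's when up
- dry_back_mid (a point): wooden brush back: light block 100 x 40 x 28 mm (x long, y, z) with a darker hand grip on its middle, 44 mm along x, 30 mm across, from 28 to 65 mm above the underside; about 0.15 kg. Site at its centre, half-way up (32.5 mm above the underside); x along the block, z up. This is the finished one, standing in the clamp at the start
- back_1_mid (a point): wooden brush back: light block 100 x 40 x 28 mm (x long, y, z) with a darker hand grip on its middle, 44 mm along x, 30 mm across, from 28 to 65 mm above the underside; about 0.15 kg. Site at its centre, half-way up (32.5 mm above the underside); x along the block, z up. Freshly glued; stands on the counter at the start, may be absent
- back_2_mid (a point): wooden brush back: light block 100 x 40 x 28 mm (x long, y, z) with a darker hand grip on its middle, 44 mm along x, 30 mm across, from 28 to 65 mm above the underside; about 0.15 kg. Site at its centre, half-way up (32.5 mm above the underside); x along the block, z up. Freshly glued; stands on the counter at the start, may be absent
- back_3_mid (a point): wooden brush back: light block 100 x 40 x 28 mm (x long, y, z) with a darker hand grip on its middle, 44 mm along x, 30 mm across, from 28 to 65 mm above the underside; about 0.15 kg. Site at its centre, half-way up (32.5 mm above the underside); x along the block, z up. Freshly glued; stands on the counter at the start, may be absent
- stand_top (a point): centre of the top of the low wooden stand, 130 x 80 mm (x, y) and 60 mm high, fixed at the right of the clamp
- nail_brush_mid (a point): purple nail brush 30 x 86 x 22 mm lying on the counter, a bystander; point at its centre

How it is judged:
By the outcome, as a careful person would: the job done as asked, in the order asked, and still so for the second after the job is handed in, with the robot touching nothing.
Of back_1, back_2, back_3 only 2 to 3 are there at a start; the rules pass over those that are not, and their reading is None.
At some moment in a run one of back_1, back_2, back_3 may be knocked a few centimetres aside while the robot is not near it.
It also fails if it takes over 208 s, if anything falls off the work surface, if the arm or the gripper's body presses on something with over 40 N, if the wrist force passes 120 N, or if a joint passes its speed limit or range.

ROBOT

A 6-joint arm with a two-finger parallel gripper is mounted at the origin on a cart in front of the work surface, level with it; the furniture and walls round the work are solid. World frame = base frame: x ahead of the robot, y to its left, z up, the work surface at z = 0. Lengths are in m, angles in rad, forces in N, time in s.
With the tool pointing down it reaches from about 0.425 to 0.95 m from the base axis. Payload 3.5 kg.
Tool frame: the origin (TCP) lies midway between the tips of the shut fingers; the grasp point (between the pads) lies 19 mm behind it; z points along the fingers, y is the direction in which the jaws open and shut (so a half turn about z gives the same grasp; the last joint's range is limited). The gripper opens to 85 mm and grips with 20 to 120 N. Pads are 22 mm wide; open, the fingers measure 114 mm over their backs; the gripper's body (76 mm by 85 mm) begins 54 mm behind the grasp point. The pads swing forward as they close: fully open they stand 13 mm farther back than shut.
Start: joints at [1.192, 0.286, 1.577, -0, 1.279, -0.15], TCP at [0.153, 0.657, 0.231] pointing down, gripper open.
Joint ranges: [-2.77, 2.77], [-0.9, 2.22], [0.21, 2.48], [-1.53, 4.67], [0.24, 2.81], [-2.84, 2.84]. Speed limits (rad/s): [2.79, 2.79, 3.14, 3.14, 3.14, 3.14].

INTERFACE

Orientations are given as a unit quaternion [x, y, z, w].
In Python, from plant import * gives the robot as it stands.
- The arm moves only by the shell command python3 -m jog 'ROWS' [FORCE]. ROWS is a JSON object of lists of equal length, an entry for each row: "travel": the shift along the world's x, y, z in mm, a list of three; "dr": the turn, a rotation vector about the world's x, y, z in degrees, a list of three; "jaw": the closure in counts, from 0 (fully open) to 255 (shut). In form: {"travel": [[x, y, z], ...], "dr": [[wx, wy, wz], ...], "jaw": [jaw, ...]}. A call has 1 to 5 rows; each row shifts and turns the commanded pose from where the row before left it; what a row does not reach is not made up. A row lasts 1/12 s, in which the tool goes at most 41.7 mm and 7.16 degrees, less where a joint would pass 70% of its speed; a pose out of reach is approached as far as the arm can. A call is refused whole if a number of a shift passes 41.7 or a number of a turn 7.16, either way. A call with a gripper value outside its range is refused whole. The fingers move at their own pace and stop on an object; FORCE is the grip in N (left out, the last holds). Time passes only in rows, so rows that do not move let the fingers close. It gives the time, the measured TCP pose, the force and the opening at its end, in the units of the state.
- get_state(): the state, without advancing time (a new reading comes with each control period).
- read_camera(name): name is "scene" or "top" or "wrist"; returns the picture (480x640x3 uint8, red, green, blue); there is no depth.
- camera_info(name): a dict with "K" (3x3 intrinsics, pixels), "R" (3x3) and "t" (3): a world point X has camera coordinates R X + t; the wrist camera has in their place "mount" (4x4, takes a point from camera to tool coordinates, whose origin is the TCP and whose axes are the flange's). Camera axes: x right, y down, z forward; pixel columns grow to the right and rows downward; lengths in m; the calibration is good to about 2 mm. A picture is of the moment at which its call begins: read the wrist's pose just before it. camera_info takes no time and is no camera call.
- sign_off(): hands the job in, once; it reports no verdict.
The state is a dict: "time": time; "qpos": joint angles; "dq": joint speeds; "joint_efforts": joint torques, N m; "eef_pos": TCP position; "tcp_rot": TCP orientation; "contact_force": force on the tool from outside, world axes, zero at the start; "wrist_torque": the same for the moment, N m; "opening": opening from 0.0 (shut) to 1.0 (fully open).
Only numpy, scipy, OpenCV 4.12 (cv2) and the standard library are available. Lean on these libraries where they do the work, as an engineer would, in place of code of your own. Each camera call takes 0.05 s, during which the arm holds its last target. There are 200 camera calls.

## Working session

There is one attempt and no reset: what is moved stays moved. The work goes in short steps, Python scripts to look and compute and a shell command to move; the robot and the scene stay as the last step left them, time stands still between calls to the robot, and variables do not carry over. Pictures are saved under pics/ and viewed, about 12 in all and at most 16, crops included, and the job is handed in when it is done.

```bash
ls; mkdir -p pics; python3 - <<'E'
from plant import *
import cv2, numpy as np
s=get_state(); print(s)
for n in ("scene","top"):
    im=read_camera(n); cv2.imwrite(f"pics/{n}0.png",im[:,:,::-1]); print(n,camera_info(n))
print(camera_info("wrist"))
E
```

```text
pics
{'time': 0.0, 'qpos': array([ 1.19200389e+00,  2.87215498e-01,  1.57818526e+00,  3.65876711e-05,
        1.27861512e+00, -1.49986057e-01]), 'dq': array([ 1.61793033e-03,  1.44312506e-05, -4.57993724e-04,  1.51484019e-03,
       -2.94292170e-03, -9.33965998e-04]), 'joint_efforts': array([ 2.97727738e-04, -4.05980122e+01, -2.92626089e+01, -4.72211480e-05,
        5.77806146e-03,  9.13120140e-07]), 'eef_pos': array([0.15280553, 0.6567955 , 0.22990949]), 'tcp_rot': array([ 1.14158971e-01,  9.93461756e-01, -1.16493772e-03, -3.33522529e-04]), 'contact_force': array([-0.28364466, -1.10980712, -0.23508568]), 'wrist_torque': array([-0.0216448 ,  0.04532117,  0.02911176]), 'opening': 1.0002496820877362}
scene {'K': array([[445.04915205,   0.        , 322.87492554],
       [  0.        , 445.04915205, 246.1593308 ],
       [  0.        ,   0.        ,   1.        ]]), 'R': array([[ 0.47285722, -0.88111219,  0.00688149],
       [-0.51739165, -0.28396784, -0.80725965],
       [ 0.71324045,  0.37815812, -0.59015633]]), 't': array([-0.06324098,  0.40145946,  0.46176553])}
top {'K': array([[458
[... 156 characters left out ...]
[ 0.0124292 , -0.99963462, -0.0240031 ],
       [-0.99028892, -0.00898173, -0.13873419],
       [ 0.13846791,  0.02549436, -0.99003872]]), 't': array([0.2201873 , 0.53809554, 0.87686041])}
{'K': array([[360.97472631,   0.        , 319.6599574 ],
       [  0.        , 360.97472631, 240.97147435],
       [  0.        ,   0.        ,   1.        ]]), 'mount': array([[ 9.12825790e-04, -9.45370384e-01, -3.25996937e-01,
         8.53097954e-02],
       [ 9.99998660e-01,  4.19964656e-04,  1.58223087e-03,
        -3.15178954e-04],
       [-1.35888701e-03, -3.25997945e-01,  9.45369501e-01,
        -1.41972263e-01],
       [ 0.00000000e+00,  0.00000000e+00,  0.00000000e+00,
         1.00000000e+00]])}
```

View pics/top0.png

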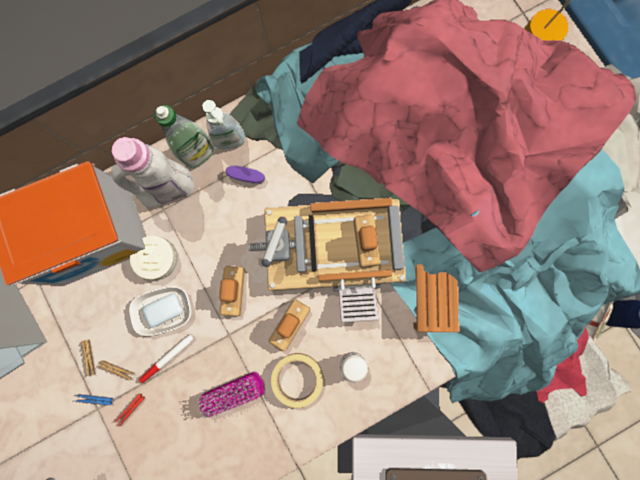

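View pics/scene0.png

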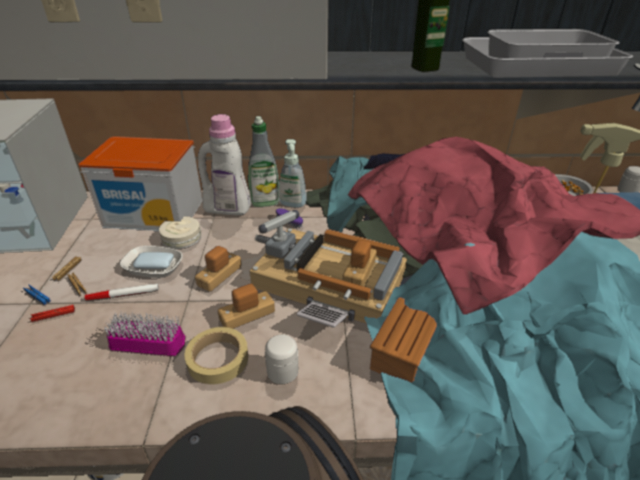

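The top view shows two fresh backs, at (232,290) and (290,323). The dry back is in the clamp at (367,238), the stand at (437,300), the treadle at (358,305) and the T-bar at (274,241). The scene view agrees, and I see no third back. I'll enlarge the work area next.

```bash
cat > h.py <<'E'
from plant import *
import cv2, numpy as np
from scipy.spatial.transform import Rotation as Ro
def ray(name,uv,z,st=None):
    c=camera_info(name); d=np.linalg.inv(c["K"])@np.r_[uv,1.]
    if name=="wrist":
        T=Ro.from_quat(st["tcp_rot"]).as_matrix(); M=c["mount"]
        o=T@M[:3,3]+st["eef_pos"]; d=T@M[:3,:3]@d
    else: o=-c["R"].T@c["t"]; d=c["R"].T@d
    return o+d*(z-o[2])/d[2]
def proj(name,X,st=None):
    c=camera_info(name); X=np.asarray(X,float)
    if name=="wrist":
        T=Ro.from_quat(st["tcp_rot"]).as_matrix(); M=c["mount"]
        p=M[:3,:3].T@(T.T@(X-st["eef_pos"])-M[:3,3])
    else: p=c["R"]@X+c["t"]
    p=c["K"]@p; return p[:2]/p[2]
def yaw(st): # world direction of tool y, and tilt
    T=Ro.from_quat(st["tcp_rot"]).as_matrix(); return np.degrees(np.arctan2(T[1,1],T[0,1])),T[:,2]
E
python3 - <<'E'
import cv2
im=cv2.imread("pics/top0.png")[190:350,200:480]
cv2.imwrite("pics/top0c.png",cv2.resize(im,None,fx=2.85,fy=2.85,interpolation=cv2.INTER_CUBIC))
E
```

```text
(no output)
```

View pics/top0c.png

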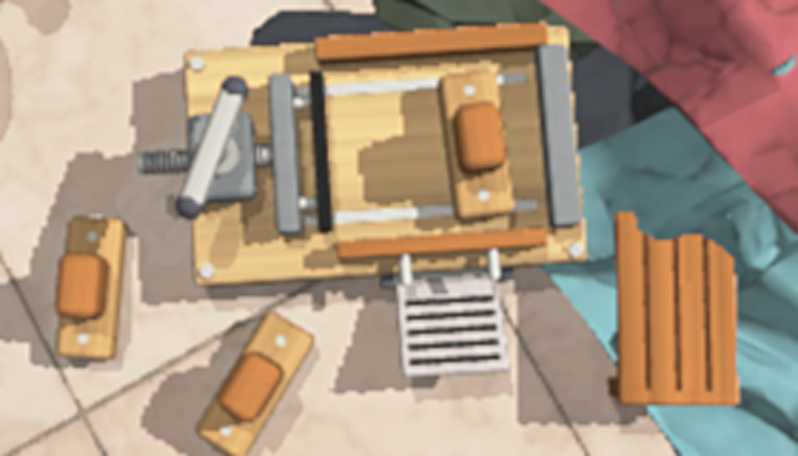

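```bash
python3 - <<'E'
from h import *
np.set_printoptions(precision=4,suppress=True)
def P(u,v,z): return ray("top",(u/2.85+200-.3,v/2.85+190-.3),z)
def show(n,pts,z):
    q=np.array([P(*p,z)[:2] for p in pts]); print(n,q.tolist() and q.round(4).tolist()); return q
c=show("clamp TL TR BR BL",[(185,52),(570,27),(585,258),(197,285)],.045)
print(c.mean(0),[np.linalg.norm(c[i]-c[i-1]) for i in range(4)])
X=(c[0]+c[1]-c[2]-c[3]); Y=(c[0]+c[3]-c[1]-c[2]); print(np.degrees([np.arctan2(X[1],X[0]),np.arctan2(Y[1],Y[0])-np.pi/2]))
show("fence L/R",[(316,38),(547,25)],.069);show("fixed jaw R", [(541,46),(555,225)],.071);show("pad",[(323,72),(328,228)],.070)
b=show("bar",[(236,86),(187,206)],.115);print(b.mean(0),np.degrees(np.arctan2(*(b[0]-b[1])[::-1])),np.linalg.norm(b[0]-b[1]))
for n,g,e in (("dry",[(457,105),(500,102),(504,168),(462,173)],0.11),):
    g=show(n+" grip",g,e);print(g.mean(0))
for n,g in (("L",[(62,255),(106,255),(101,316),(56,314)]),("M",[(250,353),(281,370),(247,419),(218,400)])):
    g=show(n+" grip",g,.065);print(g.mean(0))
for n,bl in (("L",[(92,237),(82,338)]),("M",[(280,341),(226,431)])):
    g=show(n+" dots",bl,.028);print(g.mean(0),np.degrees(np.arctan2(*(g[0]-g[1])[::-1])),np.linalg.norm(g[0]-g[1]))
g=show("dry dots",[(469,90),(484,195)],.073);print(g.mean(0),np.degrees(np.arctan2(*(g[0]-g[1])[::-1])))
s=show("stand",[(620,403),(740,403),(617,213)],.06);print((s[1]+s[2])/2,[np.linalg.norm(s[1]-s[0]),np.linalg.norm(s[2]-s[0])])
show("treadle",[(399,288),(499,285),(505,370),(405,376)],.03)
E
```

```text
clamp TL TR BR BL [[0.6012, 0.3382], [0.6211, 0.0667], [0.4589, 0.0583], [0.4373, 0.3251]]
[0.5296 0.197 ] [np.float64(0.16439622030604617), np.float64(0.272248844791628), np.float64(0.1624709541190738), np.float64(0.26766481518664254)]
[3.7669 4.4084]
fence L/R [[0.6066, 0.2444], [0.6168, 0.086]]
fixed jaw R [[0.6016, 0.0904], [0.4793, 0.0822]]
pad [[0.5826, 0.2392], [0.4757, 0.2343]]
bar [[0.564, 0.2938], [0.4855, 0.3234]]
[0.5247 0.3086] -20.694788526372445 0.08393765394039956
dry grip [[0.5535, 0.1501], [0.5557, 0.1223], [0.5126, 0.1199], [0.5091, 0.1469]]
[0.5327 0.1348]
L grip [[0.4559, 0.4148], [0.4562, 0.3848], [0.4152, 0.3866], [0.4161, 0.4172]]
[0.4358 0.4008]
M grip [[0.3918, 0.2855], [0.3809, 0.2645], [0.3485, 0.2866], [0.3606, 0.3062]]
[0.3705 0.2857]
L dots [[0.4708, 0.4029], [0.4, 0.4071]]
[0.4354 0.405 ] -3.448888909553236 0.07092068012422231
M dots [[0.3997, 0.2682], [0.3376, 0.3044]]
[0.3686 0.2863] -30.283233252611037 0.07184948899754467
dry dots [[0.5703, 0.1397], [0.4988, 0.1297]]
[0.5345 0.1347] 7.942053583003212
stand [[0.3621, 0.0388], [0.3632, -0.0405], [0.4887, 0.0387]]
[ 0.426  -0.0009] [np.float64(0.0792479973555508), np.float64(0.12667242882932717)]
treadle [[0.4373, 0.1855], [0.4402, 0.1159], [0.3818, 0.112], [0.3768, 0.181]]
```

I count two fresh backs. The clamp origin is near (0.534, 0.158) with yaw of about 4.1°, and the T-handle reads about 0.43 rad. Next I go over the clamp for a closer measurement.

```bash

R='{"travel":[[19,-26,1],[19,-26,1],[19,-26,1],[19,-26,1],[19,-26,1]],"dr":[[0,0,0.86],[0,0,0.86],[0,0,0.86],[0,0,0.86],[0,0,0.86]],"jaw":[0,0,0,0,0]}' ; unset R
python3 -m jog '{"travel":[[19,-26,1],[19,-26,1],[19,-26,1],[19,-26,1],[19,-26,1]],"dr":[[0,0,0.86],[0,0,0.86],[0,0,0.86],[0,0,0.86],[0,0,0.86]],"jaw":[0,0,0,0,0]}'
python3 -m jog '{"travel":[[19,-26,1],[19,-26,1],[19,-26,1],[19,-26,1],[19,-26,1]],"dr":[[0,0,0.86],[0,0,0.86],[0,0,0.86],[0,0,0.86],[0,0,0.86]],"jaw":[0,0,0,0,0]}'
python3 -m jog '{"travel":[[19,-26,1],[19,-26,1],[19,-26,1],[19,-26,1],[19,-26,1]],"dr":[[0,0,0.86],[0,0,0.86],[0,0,0.86],[0,0,0.86],[0,0,0.86]],"jaw":[0,0,0,0,0]}'
python3 -m jog '{"travel":[[19,-26,1],[19,-26,1],[19,-26,1],[19,-26,1],[0,0,0]],"dr":[[0,0,0.86],[0,0,0.86],[0,0,0.86],[0,0,0.86],[0,0,0]],"jaw":[0,0,0,0,0]}'
python3 - <<'E'
from h import *
s=get_state(); im=read_camera("wrist"); cv2.imwrite("pics/w1.png",im[:,:,::-1]); np.savez("w1.npz",**s); print(s["eef_pos"],yaw(s),s["qpos"],s["time"])
E
```

```text
time: 0.52
eef_pos: [0.2484, 0.5259, 0.2357]
tcp_rot: [0.076, 0.997, -0.001, -0.0]
contact_force: [0.2, -0.3, -0.7]
opening: 0.999
time: 0.93
eef_pos: [0.3434, 0.3959, 0.2409]
tcp_rot: [0.039, 0.999, -0.0, -0.0]
contact_force: [0.6, 0.6, 0.3]
opening: 1.001
time: 1.35
eef_pos: [0.4384, 0.2659, 0.2459]
tcp_rot: [0.001, 1.0, -0.0, -0.0]
contact_force: [0.3, -0.0, 0.4]
opening: 0.998
time: 1.77
eef_pos: [0.5165, 0.1593, 0.2501]
tcp_rot: [-0.026, 1.0, -0.001, 0.0]
contact_force: [0.1, -1.2, -0.2]
opening: 0.998
[0.51652697 0.15934616 0.25009846] (np.float64(92.97144367767112), array([ 9.83244884e-04, -1.95170565e-03, -9.99997612e-01])) [ 0.11243046 -0.02629543  1.88764739 -0.00213986  1.27948326 -1.50961442] 1.7667
```

View pics/w1.png

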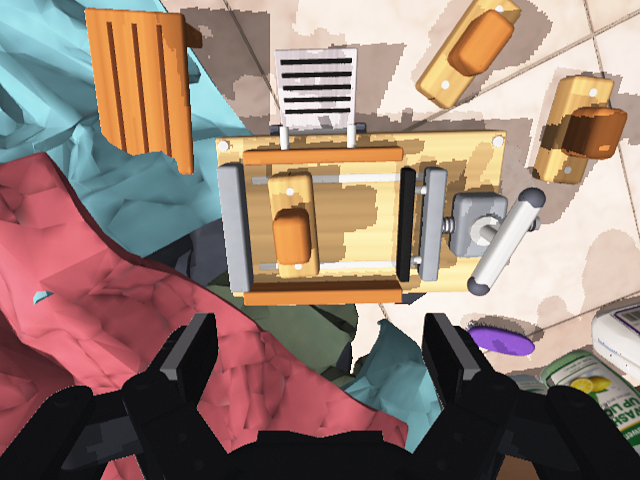

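The wrist view agrees with the top view. The dry back's dots are at (290,191) and (300,269), the T-bar ends at (534,199) and (479,286), the jaw edge at x≈243–253, the treadle at the top centre and the stand at top left.

```bash
python3 - <<'E'
from h import *
np.set_printoptions(precision=4,suppress=True)
s=dict(np.load("w1.npz"))
P=lambda u,v,z: ray("wrist",(u,v),z,s)[:2]
ang=lambda a,b: np.degrees(np.arctan2(*(a-b)[::-1]))
j0,j1=P(243,165,.071),P(253,290,.071); print("jaw",j0,j1,ang(j1,j0))
n0,n1=P(505,130,.045),P(217,137,.045); print("near edge",n0,n1,ang(n0,n1)-90)
b0,b1=P(534,199,.119),P(479,286,.119); print("bar",(b0+b1)/2,ang(b1,b0),np.linalg.norm(b1-b0))
d0,d1=P(290,191,.073),P(300,269,.073); print("dry",(d0+d1)/2,ang(d1,d0),d0,d1)
p0,p1=P(402,168,.07),P(399,280,.07); print("pad",p0,p1,ang(p1,p0))
f0,f1=P(244,292,.069),P(402,290,.069); print("fence",f0,f1,ang(f1,f0)-90)
print("pusher", P(245,163,.068),P(402,160,.068))
print("treadle near", P(275,50,.049),P(355,48,.049),"far",P(282,128,.02),P(355,127,.02))
print("stand",P(85,10,.06),P(182,10,.06),P(193,172,.06))
for n,a,b in (("M",(436,94),(506,-1)),("L",(567,170),(597,92))):
    a,b=P(*a,.028),P(*b,.028); print(n,(a+b)/2,ang(a,b),a,b)
# triangulate treadle points using top view
def tri(ut,uw):
    A=[];B=[]
    for z in (0,): pass
    a0,a1=ray("top",ut,0),ray("top",ut,.1); w0,w1=ray("wrist",uw,0,s),ray("wrist",uw,.1,s)
    da=(a1-a0);dw=(w1-w0); t=np.linalg.lstsq(np.c_[da,-dw],w0-a0,rcond=None)[0]; return (a0+da*t[0]+w0+dw*t[1])/2, np.linalg.norm(a0+da*t[0]-w0-dw*t[1])
print(tri((405/2.85+199.7,376/2.85+189.7),(355,48)),tri((505/2.85+199.7,370/2.85+189.7),(275,50)))
E
```

```text
jaw [0.4753 0.09  ] [0.5968 0.0978] 3.6893847615782747
near edge [0.4343 0.3258] [0.4545 0.0611] 4.362049570393566
bar [0.5205 0.309 ] -20.098454478202527 0.08048134624924597
dry [0.5333 0.1377] 8.738614827369943 [0.4957 0.1319] [0.5709 0.1435]
pad [0.4706 0.2298] [0.5788 0.2407] 5.746151153604356
fence [0.6005 0.0885] [0.59   0.2453] 3.8445552430050327
pusher [0.4739 0.0912] [0.4639 0.2294]
treadle near [0.3802 0.1143] [0.3751 0.1821] far [0.4443 0.1186] [0.4395 0.1902]
stand [ 0.3613 -0.036 ] [0.3572 0.0413] [0.4855 0.0421]
M [0.3665 0.2868] -31.53906193922956 [0.406  0.2626] [0.3271 0.3111]
L [0.4327 0.4084] -6.2856073916134685 [0.469  0.4044] [0.3964 0.4124]
(array([0.3777, 0.1814, 0.0625]), np.float64(0.0009589344900397652)) (array([0.3828, 0.1159, 0.0659]), np.float64(0.0008168332188003998))
```

Dry back: centre about (0.534, 0.136), yaw about 8.3°. I'll grasp it now.

```bash

python3 -m jog '{"travel":[[9,-12,-10],[9,-11,-20],[0,0,-35],[0,0,-35],[0,0,-30]],"dr":[[0,0,2.6],[0,0,2.7],[0,0,0],[0,0,0],[0,0,0]],"jaw":[0,0,0,0,0]}' 40
python3 -m jog '{"travel":[[0,0,-20],[0,0,-12],[0,0,-8],[0,0,0],[0,0,0]],"dr":[[0,0,0],[0,0,0],[0,0,0],[0,0,0],[0,0,0]],"jaw":[0,0,0,0,60]}'
python3 -m jog '{"travel":[[0,0,0],[0,0,0],[0,0,0],[0,0,0],[0,0,0]],"dr":[[0,0,0],[0,0,0],[0,0,0],[0,0,0],[0,0,0]],"jaw":[120,255,255,255,255]}'
python3 -m jog '{"travel":[[0,0,0],[0,0,0],[0,0,0],[0,0,0],[0,0,0]],"dr":[[0,0,0],[0,0,0],[0,0,0],[0,0,0],[0,0,0]],"jaw":[255,255,255,255,255]}'

```

```text
time: 2.23
eef_pos: [0.5306, 0.1411, 0.1181]
tcp_rot: [-0.075, 0.997, 0.0, -0.001]
contact_force: [0.6, 0.8, -0.3]
opening: 1.001
time: 2.65
eef_pos: [0.5326, 0.1409, 0.0812]
tcp_rot: [-0.075, 0.997, 0.0, 0.001]
contact_force: [-0.5, -0.1, -0.6]
opening: 0.89
time: 3.07
eef_pos: [0.5331, 0.1401, 0.0817]
tcp_rot: [-0.074, 0.997, -0.0, 0.001]
contact_force: [0.1, -2.1, 4.0]
opening: 0.35
time: 3.48
eef_pos: [0.5331, 0.1401, 0.0817]
tcp_rot: [-0.074, 0.997, -0.0, 0.001]
contact_force: [-1.6, -1.8, 5.5]
opening: 0.35
```

```bash

python3 -m jog '{"travel":[[0,0,10],[0,0,25],[0,0,25],[0,0,20],[0,0,0]],"dr":[[0,0,0],[0,0,0],[0,0,0],[0,0,0],[0,0,0]],"jaw":[255,255,255,255,255]}'
python3 -m jog '{"travel":[[-10,-13,0],[-14,-18,0],[-16,-20,0],[-16,-20,0],[-16,-20,0]],"dr":[[0,0,-1],[0,0,-1],[0,0,-1],[0,0,-1],[0,0,-1]],"jaw":[255,255,255,255,255]}'
python3 -m jog '{"travel":[[-16,-20,0],[-12,-16,0],[-8,-12,0],[0,0,0],[0,0,0]],"dr":[[0,0,-1],[0,0,-1.3],[0,0,0],[0,0,0],[0,0,0]],"jaw":[255,255,255,255,255]}'
python3 - <<'E'
from h import *
s=get_state(); im=read_camera("scene"); print(s["eef_pos"],yaw(s),s["opening"]); cv2.imwrite("pics/s2.png",cv2.resize(im[200:400,260:520,::-1],None,fx=3,fy=3))
E
```

```text
time: 3.9
eef_pos: [0.5346, 0.141, 0.1652]
tcp_rot: [-0.074, 0.997, 0.0, 0.004]
contact_force: [1.2, 1.0, -1.2]
opening: 0.349
time: 4.32
eef_pos: [0.458, 0.0491, 0.1583]
tcp_rot: [-0.031, 1.0, 0.0, -0.002]
contact_force: [-0.1, -0.4, -0.7]
opening: 0.352
time: 4.73
eef_pos: [0.4232, 0.0015, 0.1591]
tcp_rot: [-0.01, 1.0, 0.001, -0.001]
contact_force: [0.1, -0.4, -1.8]
opening: 0.351
[0.42318317 0.0015038  0.15908159] (np.float64(91.13135062714964), array([-0.00154076,  0.00112188, -0.99999818])) 0.35056478025426585
```

View pics/s2.png

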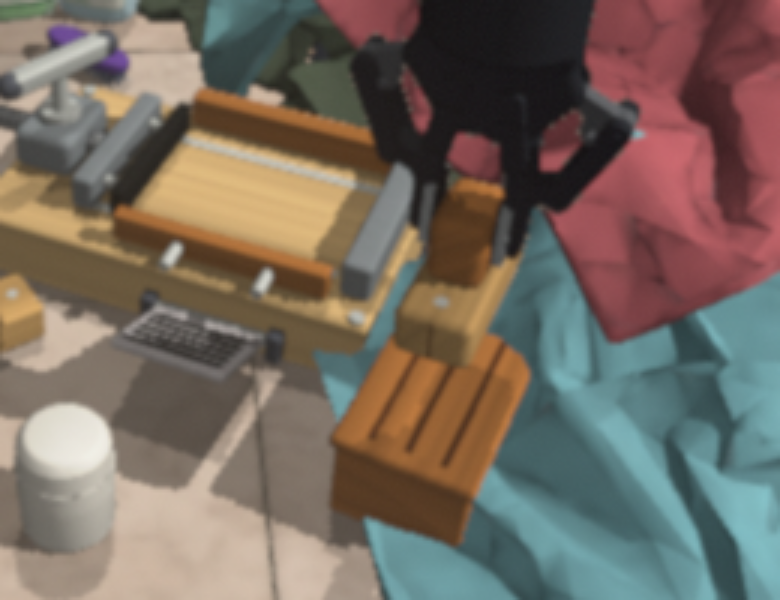

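The back is held level above the stand. Now I lower it.

```bash

python3 -m jog '{"travel":[[1,0,-15],[0,0,-18],[0,0,-14],[0,0,-8],[0,0,0]],"dr":[[0,0,0],[0,0,0],[0,0,0],[0,0,0],[0,0,0]],"jaw":[255,255,255,255,255]}'
python3 -m jog '{"travel":[[0,0,-3],[0,0,-2],[0,0,-1],[0,0,0],[0,0,0]],"dr":[[0,0,0],[0,0,0],[0,0,0],[0,0,0],[0,0,0]],"jaw":[255,255,255,255,255]}'
```

```text
time: 5.2
eef_pos: [0.4237, 0.0025, 0.103]
tcp_rot: [-0.011, 1.0, 0.001, -0.002]
contact_force: [-0.8, 0.9, -2.2]
opening: 0.35
time: 5.62
eef_pos: [0.4255, 0.0013, 0.0999]
tcp_rot: [-0.011, 1.0, -0.0, 0.001]
contact_force: [0.6, -0.6, -1.6]
opening: 0.346
```

```bash

python3 -m jog '{"travel":[[0,0,-1.5],[0,0,-1.5],[0,0,0],[0,0,0]],"dr":[[0,0,0],[0,0,0],[0,0,0],[0,0,0]],"jaw":[255,255,255,255]}'
python3 -m jog '{"travel":[[0,0,-1],[0,0,-0.5],[0,0,0],[0,0,0]],"dr":[[0,0,0],[0,0,0],[0,0,0],[0,0,0]],"jaw":[255,255,255,255]}'
```

```text
time: 5.95
eef_pos: [0.4253, 0.0013, 0.0965]
tcp_rot: [-0.011, 1.0, -0.0, 0.0]
contact_force: [0.4, -0.3, -1.1]
opening: 0.352
time: 6.28
eef_pos: [0.4255, 0.001, 0.0958]
tcp_rot: [-0.011, 1.0, -0.0, 0.0]
contact_force: [-2.2, -1.2, 6.1]
opening: 0.347
```

```bash

python3 -m jog '{"travel":[[0,0,0],[0,0,0],[0,0,0],[0,0,0],[0,0,10]],"dr":[[0,0,0],[0,0,0],[0,0,0],[0,0,0],[0,0,0]],"jaw":[140,120,100,100,100]}'
python3 -m jog '{"travel":[[0,0,25],[0,0,35],[0,0,35],[0,0,35],[0,0,10]],"dr":[[0,0,0],[0,0,0],[0,0,0],[0,0,0],[0,0,0]],"jaw":[100,0,0,0,0]}'
python3 -m jog '{"travel":[[5,20,0],[5,30,0],[5,34,0],[5,34,0],[5,34,0]],"dr":[[0,0,-3],[0,0,-5],[0,0,-5],[0,0,-5],[0,0,-5]],"jaw":[0,0,0,0,0]}'
python3 -m jog '{"travel":[[5,34,0],[0,34,0],[0,34,0],[0,30,0],[0,16,0]],"dr":[[0,0,-5],[0,0,-5],[0,0,0],[0,0,0],[0,0,0]],"jaw":[0,0,0,0,0]}'
python3 -m jog '{"travel":[[0,0,0],[0,0,0],[0,0,0]],"dr":[[0,0,0],[0,0,0],[0,0,0]],"jaw":[0,0,0]}'
python3 - <<'E'
from h import *
s=get_state(); im=read_camera("wrist"); cv2.imwrite("pics/w3.png",im[:,:,::-1]); np.savez("w3.npz",**s); print(s["eef_pos"],yaw(s),s["qpos"],s["time"])
E
```

```text
time: 6.7
eef_pos: [0.4234, 0.0018, 0.1031]
tcp_rot: [-0.011, 1.0, 0.001, -0.002]
contact_force: [0.1, 0.4, 0.5]
opening: 0.608
time: 7.12
eef_pos: [0.4277, 0.0009, 0.2521]
tcp_rot: [-0.011, 1.0, -0.001, 0.005]
contact_force: [1.3, 0.2, 0.7]
opening: 1.0
time: 7.53
eef_pos: [0.4499, 0.1549, 0.2452]
tcp_rot: [0.191, 0.982, 0.0, 0.0]
contact_force: [1.0, -0.9, 0.6]
opening: 0.999
time: 7.95
eef_pos: [0.4544, 0.3043, 0.2448]
tcp_rot: [0.273, 0.962, 0.0, -0.0]
contact_force: [-0.1, 0.3, -0.4]
opening: 0.999
time: 8.2
eef_pos: [0.4549, 0.3008, 0.2447]
tcp_rot: [0.274, 0.962, -0.0, -0.0]
contact_force: [-0.7, -1.0, 0.6]
opening: 0.997
[0.45489608 0.30076607 0.24465997] (np.float64(58.22459348047951), array([-4.97357033e-04, -7.05285378e-04, -9.99999628e-01])) [ 3.98307902e-01 -1.02959281e-02  1.88192699e+00 -4.78558791e-04
  1.27069360e+00 -6.17761300e-01] 8.2
```

View pics/w3.png

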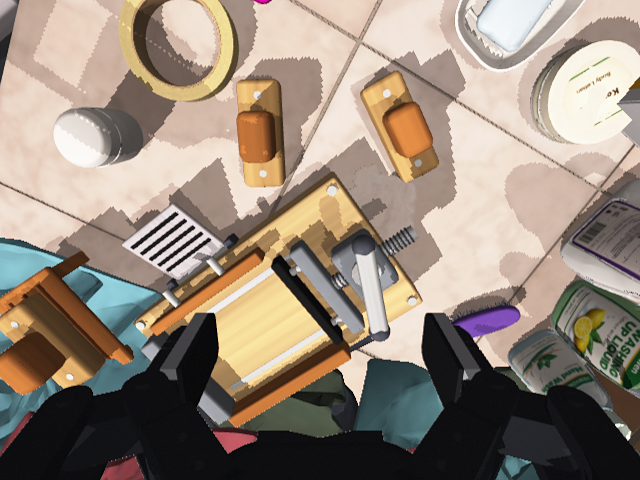

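M's dots are at (257,96) and (263,174), L's at (387,93) and (418,163). The dry back is on the stand at lower left.

```bash
python3 - <<'E'
from h import *
np.set_printoptions(precision=4,suppress=True)
s=dict(np.load("w3.npz"))
P=lambda u,v,z: ray("wrist",(u,v),z,s)[:2]
ang=lambda a,b: np.degrees(np.arctan2(*(a-b)[::-1]))
for n,a,b in (("M",(263,174),(257,96)),("L",(418,163),(387,93))):
    a,b=P(*a,.028),P(*b,.028); print(n,(a+b)/2,ang(a,b),np.linalg.norm(a-b))
for n,g in (("M",[(239,113),(274,112),(275,158),(238,160)]),("L",[(384,107),(416,102),(432,146),(402,155)])):
    print("grip",np.mean([P(*p,.062) for p in g],0))
b0,b1=P(365,245,.119),P(378,333,.119); print("bar",(b0+b1)/2,ang(b1,b0),np.linalg.norm(b1-b0))
p0,p1=P(282,262,.07),P(338,338,.07); print("pad",p0,p1,ang(p1,p0))
print("screws",P(333,190,.047),P(411,299,.047),P(141,325,.047))
E
```

```text
M [0.3675 0.2875] -30.218098136846464 0.07160195886453771
L [0.4333 0.4067] -3.41674766314979 0.07207221851758507
grip [0.3671 0.2904]
grip [0.4302 0.4054]
bar [0.5202 0.3104] -21.517130380801024 0.08160889762578806
pad [0.4742 0.2465] [0.5741 0.2487] 1.2485671802383602
screws [0.4449 0.3214] [0.5874 0.3316] [0.4619 0.0688]
```

```bash

python3 -m jog '{"travel":[[-12,-2,-10],[-18,-3,-15],[-20,-3,-20],[-20,-3,-20],[-17,-2,-20]],"dr":[[0,0,0.4],[0,0,0.4],[0,0,0.4],[0,0,0.4],[0,0,0]],"jaw":[0,0,0,0,0]}' 40
python3 -m jog '{"travel":[[0,0,-20],[0,0,-25],[0,0,-25],[0,0,-20],[0,0,0]],"dr":[[0,0,0],[0,0,0],[0,0,0],[0,0,0],[0,0,0]],"jaw":[0,0,0,0,0]}'

```

```text
time: 8.67
eef_pos: [0.3673, 0.287, 0.1592]
tcp_rot: [0.261, 0.965, 0.0, 0.0]
contact_force: [0.3, -0.0, -0.1]
opening: 1.0
time: 9.08
eef_pos: [0.3651, 0.2858, 0.0659]
tcp_rot: [0.261, 0.965, -0.003, -0.003]
contact_force: [-0.6, -0.4, -0.0]
opening: 0.999
```

Right on target. I go down 30 mm more and grip.

```bash

python3 -m jog '{"travel":[[2,1,-12],[0,0,-12],[0,0,-6],[0,0,0],[0,0,0]],"dr":[[0,0,0],[0,0,0],[0,0,0],[0,0,0],[0,0,0]],"jaw":[0,0,0,60,100]}'
python3 -m jog '{"travel":[[0,0,0],[0,0,0],[0,0,0],[0,0,0],[0,0,0]],"dr":[[0,0,0],[0,0,0],[0,0,0],[0,0,0],[0,0,0]],"jaw":[130,255,255,255,255]}'
python3 -m jog '{"travel":[[0,0,0],[0,0,5],[0,0,12],[0,0,25],[0,0,30]],"dr":[[0,0,0],[0,0,0],[0,0,0],[0,0,0],[0,0,0]],"jaw":[255,255,255,255,255]}'
python3 -m jog '{"travel":[[0,0,30],[0,0,25],[0,0,10],[0,0,0],[0,0,0]],"dr":[[0,0,0],[0,0,0],[0,0,0],[0,0,0],[0,0,0]],"jaw":[255,255,255,255,255]}'

```

```text
time: 9.5
eef_pos: [0.3705, 0.2892, 0.0406]
tcp_rot: [0.261, 0.965, 0.0, 0.0]
contact_force: [-0.5, -0.2, -0.2]
opening: 0.748
time: 9.92
eef_pos: [0.3704, 0.2894, 0.0407]
tcp_rot: [0.26, 0.966, -0.0, 0.0]
contact_force: [-1.1, -2.7, 6.1]
opening: 0.345
time: 10.33
eef_pos: [0.3679, 0.2885, 0.1102]
tcp_rot: [0.26, 0.966, -0.002, -0.002]
contact_force: [0.2, 0.4, -1.6]
opening: 0.347
time: 10.75
eef_pos: [0.3696, 0.2893, 0.176]
tcp_rot: [0.26, 0.966, -0.0, -0.0]
contact_force: [-0.9, -0.4, -3.5]
opening: 0.345
```

```bash

python3 -m jog '{"travel":[[12,-12,0],[18,-19,0],[20,-21,0],[20,-21,0],[20,-21,0]],"dr":[[0,0,3],[0,0,3.6],[0,0,3.6],[0,0,3.6],[0,0,3.6]],"jaw":[255,255,255,255,255]}'
python3 -m jog '{"travel":[[20,-21,0],[20,-21,0],[18,-19,0],[12,-13,0],[8,-8,0]],"dr":[[0,0,3.6],[0,0,3.6],[0,0,3.6],[0,0,3.6],[0,0,2.4]],"jaw":[255,255,255,255,255]}'
python3 -m jog '{"travel":[[0,0,0],[0,0,0],[0,0,-15],[0,0,-20],[0,0,-15]],"dr":[[0,0,0],[0,0,0],[0,0,0],[0,0,0],[0,0,0]],"jaw":[255,255,255,255,255]}'
python3 -m jog '{"travel":[[0,0,0],[0,0,0]],"dr":[[0,0,0],[0,0,0]],"jaw":[255,255]}'
python3 -c "
from h import *
s=get_state();print(yaw(s),s['qpos'])
cv2.imwrite('pics/w4.png',read_camera('wrist')[:,:,::-1])"

```

```text
time: 11.17
eef_pos: [0.459, 0.1942, 0.1735]
tcp_rot: [0.109, 0.994, -0.001, -0.003]
contact_force: [0.2, 0.2, -2.4]
opening: 0.348
time: 11.58
eef_pos: [0.5376, 0.1115, 0.1732]
tcp_rot: [-0.036, 0.999, -0.0, -0.003]
contact_force: [-0.1, 0.5, -1.6]
opening: 0.345
time: 12.0
eef_pos: [0.5361, 0.1144, 0.1245]
tcp_rot: [-0.035, 0.999, 0.0, -0.002]
contact_force: [0.4, -0.4, -3.0]
opening: 0.345
time: 12.17
eef_pos: [0.536, 0.1142, 0.125]
tcp_rot: [-0.035, 0.999, 0.0, -0.002]
contact_force: [-0.1, 0.0, -1.8]
opening: 0.348
(np.float64(94.05674490576288), array([-4.51826175e-03,  8.99696154e-05, -9.99989789e-01])) [ 2.46249218e-02  1.25028629e-01  1.97246492e+00  2.32128021e-04
  1.04861381e+00 -1.61709212e+00]
```

View pics/w4.png

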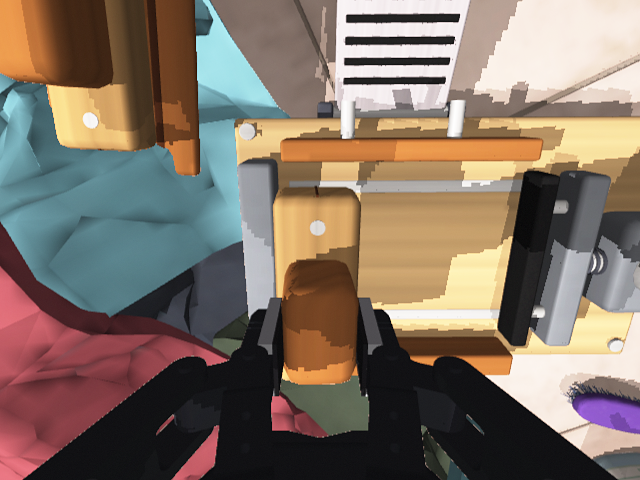

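```bash
python3 - <<'E'
from h import *
np.set_printoptions(precision=4,suppress=True)
s=get_state()
P=lambda u,v,z: ray("wrist",(u,v),z,s)[:2]
u=s["eef_pos"][2]-.0407
print("back near edge L,R",P(275,190,u+.028),P(360,190,u+.028),"pusher inner",P(283,160,.068),P(541,160,.068),"jaw face",P(275,164,.071),"fence R",P(511,351,.069), "pad",P(528,175,.07),P(503,343,.07))
O=np.array([.533,.159]);c,sn=np.cos(np.radians(4.1)),np.sin(np.radians(4.1))
for p in (P(275,190,u+.028),P(360,190,u+.028),P(283,160,.068),P(541,160,.068),P(275,164,.071),P(511,351,.069),P(528,175,.07),P(503,343,.07)):
    print(np.array([[c,sn],[-sn,c]])@(p-O)*1000)
E
```

```text
back near edge L,R [0.4836 0.0912] [0.4809 0.1278] pusher inner [0.476 0.09 ] [0.4659 0.2305] jaw face [0.478  0.0861] fence R [0.5878 0.2435] pad [0.4742 0.2244] [0.5815 0.2362]
[-54.1666 -64.1098]
[-54.1596 -27.3544]
[-61.8145 -64.7171]
[-61.8079  76.1365]
[-60.0308 -68.805 ]
[60.6793 80.3915]
[-53.9628  69.4103]
[53.8511 73.5442]
```

Clearances are good: about 8 mm at the pusher, 16 mm at the fence and 5 mm or more at the jaw. Lowering.

```bash

python3 -m jog '{"travel":[[0,0,-10],[0,0,-14],[0,0,-9],[0,0,-4],[0,0,0]],"dr":[[0,0,0],[0,0,0],[0,0,0],[0,0,0],[0,0,0]],"jaw":[255,255,255,255,255]}'
python3 -m jog '{"travel":[[0,0,-2],[0,0,-1],[0,0,0],[0,0,0]],"dr":[[0,0,0],[0,0,0],[0,0,0],[0,0,0]],"jaw":[255,255,255,255]}'

```

```text
time: 12.63
eef_pos: [0.5373, 0.1134, 0.0887]
tcp_rot: [-0.035, 0.999, 0.0, -0.001]
contact_force: [-0.3, -0.3, -2.5]
opening: 0.346
time: 12.97
eef_pos: [0.5384, 0.1134, 0.0873]
tcp_rot: [-0.035, 0.999, -0.0, 0.0]
contact_force: [-0.3, 0.0, -1.9]
opening: 0.347
```

```bash

python3 -m jog '{"travel":[[0,0,-1.2],[0,0,-1],[0,0,0],[0,0,0]],"dr":[[0,0,0],[0,0,0],[0,0,0],[0,0,0]],"jaw":[255,255,255,255]}'
python3 -m jog '{"travel":[[0,0,0],[0,0,0],[0,0,0],[0,0,0],[0,0,10]],"dr":[[0,0,0],[0,0,0],[0,0,0],[0,0,0],[0,0,0]],"jaw":[140,130,110,110,110]}'
python3 -m jog '{"travel":[[0,0,25],[0,0,35],[0,0,35],[0,0,35],[0,0,10]],"dr":[[0,0,0],[0,0,0],[0,0,0],[0,0,0],[0,0,0]],"jaw":[110,110,0,0,0]}'

```

```text
time: 13.3
eef_pos: [0.5386, 0.1134, 0.0858]
tcp_rot: [-0.035, 0.999, -0.0, 0.0]
contact_force: [-2.0, -0.3, 6.0]
opening: 0.347
time: 13.72
eef_pos: [0.5363, 0.1133, 0.0926]
tcp_rot: [-0.035, 0.999, 0.0, -0.002]
contact_force: [-0.1, -0.4, -0.0]
opening: 0.566
time: 14.13
eef_pos: [0.541, 0.1136, 0.2424]
tcp_rot: [-0.035, 0.999, -0.0, 0.006]
contact_force: [-0.3, -0.2, 2.4]
opening: 0.959
```

```bash

python3 -m jog '{"travel":[[-5,15,0],[-9,25,0],[-11,32,0],[-13,36,0],[-14,38,0]],"dr":[[0,0,-0.7],[0,0,-0.7],[0,0,-0.7],[0,0,-0.7],[0,0,-0.7]],"jaw":[0,0,0,0,0]}'
python3 -m jog '{"travel":[[-14,38,0],[-13,36,0],[-12,33,0],[-9,25,0],[-5,15,0]],"dr":[[0,0,-0.7],[0,0,-0.7],[0,0,-0.7],[0,0,-0.7],[0,0,-0.7]],"jaw":[0,0,0,0,0]}'
python3 -m jog '{"travel":[[0,0,0],[0,0,0],[0,0,0]],"dr":[[0,0,0],[0,0,0],[0,0,0]],"jaw":[0,0,0]}'
python3 - <<'E'
from h import *
s=get_state(); im=read_camera("wrist"); cv2.imwrite("pics/w5.png",im[:,:,::-1]); np.savez("w5.npz",**s); print(s["eef_pos"],yaw(s),s["time"])
print(proj("wrist",[.4333,.4067,.028],s))
E
```

```text
time: 14.55
eef_pos: [0.4855, 0.2602, 0.2347]
tcp_rot: [-0.003, 1.0, -0.0, 0.0]
contact_force: [0.4, 0.1, 0.5]
opening: 1.004
time: 14.97
eef_pos: [0.4313, 0.409, 0.2345]
tcp_rot: [0.025, 1.0, 0.0, -0.0]
contact_force: [0.1, 0.2, 0.3]
opening: 1.0
time: 15.22
eef_pos: [0.4332, 0.4058, 0.2344]
tcp_rot: [0.026, 1.0, -0.0, -0.0]
contact_force: [0.8, -0.4, -0.4]
opening: 1.0
[0.43321428 0.40575828 0.23443704] (np.float64(87.02931038538452), array([-1.37564838e-04, -6.69388427e-04, -9.99999766e-01])) 15.2167
[320.29773468 207.69787181]
```

View pics/w5.png

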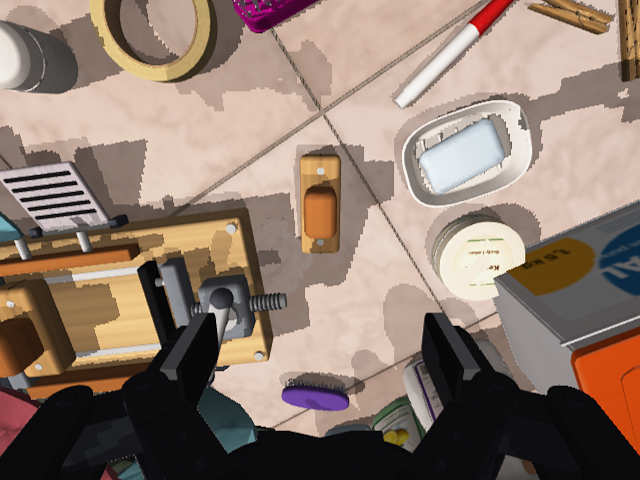

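L hasn't moved: its dots at (320,172) and (320,242) are exactly as predicted, aligned with the jaws.

```bash

python3 -m jog '{"travel":[[0,1,-15],[0,0,-28],[0,0,-32],[0,0,-32],[0,0,-28]],"dr":[[0,0,0],[0,0,0],[0,0,0],[0,0,0],[0,0,0]],"jaw":[0,0,0,0,0]}' 40
python3 -m jog '{"travel":[[0,0,-24],[0,0,-18],[0,0,-11],[0,0,-6],[0,0,0]],"dr":[[0,0,0],[0,0,0],[0,0,0],[0,0,0],[0,0,0]],"jaw":[0,0,0,60,100]}'
python3 -m jog '{"travel":[[0,0,0],[0,0,0],[0,0,0],[0,0,0],[0,0,0]],"dr":[[0,0,0],[0,0,0],[0,0,0],[0,0,0],[0,0,0]],"jaw":[130,255,255,255,255]}'

```

```text
time: 15.68
eef_pos: [0.4334, 0.4058, 0.098]
tcp_rot: [0.027, 1.0, -0.0, -0.0]
contact_force: [-0.1, -0.2, -0.8]
opening: 1.003
time: 16.1
eef_pos: [0.433, 0.4064, 0.0396]
tcp_rot: [0.026, 1.0, -0.001, -0.001]
contact_force: [-0.7, 0.2, 0.4]
opening: 0.751
time: 16.52
eef_pos: [0.4342, 0.4079, 0.0424]
tcp_rot: [0.026, 1.0, 0.001, 0.001]
contact_force: [0.0, -1.5, 5.0]
opening: 0.343
```

```bash

python3 -m jog '{"travel":[[0,0,5],[0,0,15],[0,0,30],[0,0,35],[0,0,35]],"dr":[[0,0,0],[0,0,0],[0,0,0],[0,0,0],[0,0,0]],"jaw":[255,255,255,255,255]}'
python3 -m jog '{"travel":[[0,0,28],[6,-15,0],[11,-25,0],[14,-32,0],[15,-35,0]],"dr":[[0,0,0],[0,0,0.8],[0,0,0.9],[0,0,0.9],[0,0,0.9]],"jaw":[255,255,255,255,255]}'
python3 -m jog '{"travel":[[15,-35,0],[13,-32,0],[12,-28,0],[8,-20,0],[5,-11,0]],"dr":[[0,0,0.9],[0,0,0.9],[0,0,0.9],[0,0,0.9],[0,0,0]],"jaw":[255,255,255,255,255]}'
python3 -m jog '{"travel":[[0,0,0],[0,0,0],[0,0,-20],[0,0,-25],[0,0,-15]],"dr":[[0,0,0],[0,0,0],[0,0,0],[0,0,0],[0,0,0]],"jaw":[255,255,255,255,255]}'
python3 -m jog '{"travel":[[0,0,0],[0,0,0]],"dr":[[0,0,0],[0,0,0]],"jaw":[255,255]}'
python3 -c "
from h import *
s=get_state();print(yaw(s),s['eef_pos']);np.savez('w6.npz',**s)
cv2.imwrite('pics/w6.png',read_camera('wrist')[:,:,::-1])"

```

```text
time: 16.93
eef_pos: [0.4316, 0.4068, 0.1602]
tcp_rot: [0.026, 1.0, -0.001, -0.002]
contact_force: [0.7, 1.1, -0.9]
opening: 0.343
time: 17.35
eef_pos: [0.4782, 0.3001, 0.1882]
tcp_rot: [-0.006, 1.0, 0.0, -0.0]
contact_force: [0.4, 0.1, -1.9]
opening: 0.343
time: 17.77
eef_pos: [0.5322, 0.1722, 0.188]
tcp_rot: [-0.035, 0.999, -0.0, -0.001]
contact_force: [0.1, 0.1, -0.7]
opening: 0.339
time: 18.18
eef_pos: [0.5302, 0.1761, 0.1265]
tcp_rot: [-0.037, 0.999, 0.0, -0.001]
contact_force: [-1.4, -0.9, -1.7]
opening: 0.345
time: 18.35
eef_pos: [0.5307, 0.1758, 0.1276]
tcp_rot: [-0.037, 0.999, 0.0, -0.001]
contact_force: [0.7, 0.2, -1.8]
opening: 0.339
(np.float64(94.23090193151685), array([-2.87959623e-03,  9.47064518e-05, -9.99995849e-01])) [0.53068382 0.17575409 0.12762146]
```

View pics/w6.png

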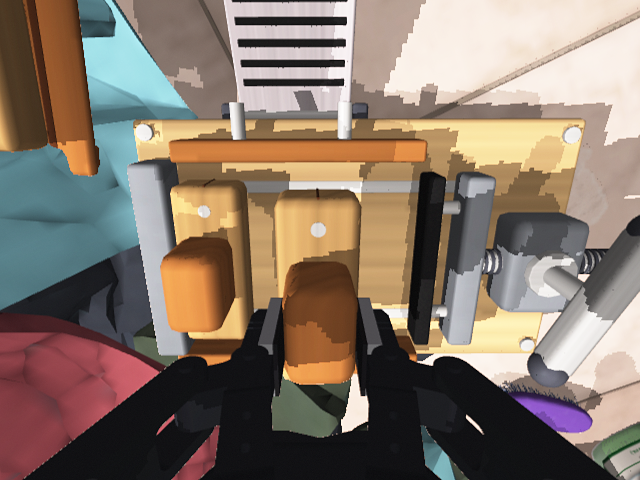

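M lies flat in the bed next to the jaw, and L hangs centred over its place with room on every side. Lowering it.

```bash

python3 -m jog '{"travel":[[0,0,-10],[0,0,-14],[0,0,-9],[0,0,-4],[0,0,0]],"dr":[[0,0,0],[0,0,0],[0,0,0],[0,0,0],[0,0,0]],"jaw":[255,255,255,255,255]}'
python3 -m jog '{"travel":[[0,0,-2],[0,0,-1.5],[0,0,-1],[0,0,0],[0,0,0]],"dr":[[0,0,0],[0,0,0],[0,0,0],[0,0,0],[0,0,0]],"jaw":[255,255,255,255,255]}'

```

```text
time: 18.82
eef_pos: [0.5314, 0.1744, 0.0906]
tcp_rot: [-0.036, 0.999, -0.0, -0.001]
contact_force: [-0.5, 0.1, -1.6]
opening: 0.345
time: 19.23
eef_pos: [0.5324, 0.1744, 0.0875]
tcp_rot: [-0.036, 0.999, 0.0, 0.0]
contact_force: [-0.1, 0.5, -0.9]
opening: 0.341
```

```bash

python3 -m jog '{"travel":[[0,0,-0.8],[0,0,-0.7],[0,0,0],[0,0,0]],"dr":[[0,0,0],[0,0,0],[0,0,0],[0,0,0]],"jaw":[255,255,255,255]}'
python3 -m jog '{"travel":[[0,0,0],[0,0,0],[0,0,0],[0,0,0],[0,0,10]],"dr":[[0,0,0],[0,0,0],[0,0,0],[0,0,0],[0,0,0]],"jaw":[140,130,110,110,110]}'
python3 -m jog '{"travel":[[0,0,25],[0,0,35],[0,0,35],[0,0,15],[0,0,0]],"dr":[[0,0,0],[0,0,0],[0,0,0],[0,0,0],[0,0,0]],"jaw":[110,110,255,255,255]}'
python3 -m jog '{"travel":[[-15,-3,0],[-25,-5,0],[-30,-6,0],[-30,-6,0],[-22,-4,0]],"dr":[[0,0,0],[0,0,0],[0,0,0],[0,0,0],[0,0,0]],"jaw":[255,255,255,255,255]}'
python3 -m jog '{"travel":[[-10,0,0],[0,0,-20],[0,0,-30],[0,0,-20],[0,0,0]],"dr":[[0,0,0],[0,0,0],[0,0,0],[0,0,0],[0,0,0]],"jaw":[255,255,255,255,255]}'
python3 -m jog '{"travel":[[0,0,0],[0,0,0]],"dr":[[0,0,0],[0,0,0]],"jaw":[255,255]}'
python3 -c "
from h import *
s=get_state();print(yaw(s),s['eef_pos']);np.savez('w7.npz',**s)
cv2.imwrite('pics/s7.png',cv2.resize(read_camera('scene')[180:380,230:490,::-1],None,fx=3,fy=3))"

```

```text
time: 19.57
eef_pos: [0.5325, 0.1744, 0.0874]
tcp_rot: [-0.036, 0.999, -0.0, 0.0]
contact_force: [-3.4, -2.2, 5.9]
opening: 0.34
time: 19.98
eef_pos: [0.5304, 0.1741, 0.0936]
tcp_rot: [-0.036, 0.999, -0.0, -0.002]
contact_force: [-0.7, -1.0, -0.2]
opening: 0.57
time: 20.4
eef_pos: [0.5351, 0.1749, 0.2123]
tcp_rot: [-0.036, 0.999, 0.001, 0.006]
contact_force: [0.6, -0.6, 0.1]
opening: 0.148
time: 20.82
eef_pos: [0.4072, 0.15, 0.2039]
tcp_rot: [-0.036, 0.999, -0.0, -0.002]
contact_force: [-0.5, 0.4, 0.5]
opening: 0.0
time: 21.23
eef_pos: [0.3957, 0.1498, 0.1303]
tcp_rot: [-0.036, 0.999, -0.0, -0.005]
contact_force: [-1.1, -0.2, -0.3]
opening: -0.0
time: 21.4
eef_pos: [0.4006, 0.1505, 0.1364]
tcp_rot: [-0.036, 0.999, 0.0, 0.0]
contact_force: [0.3, -0.0, 0.4]
opening: -0.002
(np.float64(94.13031484834526), array([ 9.04709044e-04,  1.20954445e-04, -9.99999583e-01])) [0.4006084  0.15046727 0.1364283 ]
```

View pics/s7.png

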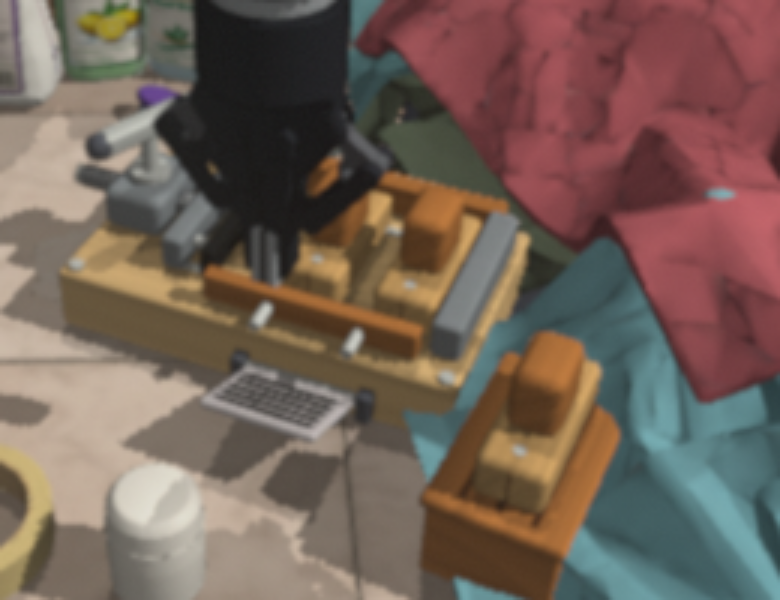

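Both backs stand in the bed, and the dry one is mid-stand and upright. I press the treadle now.

```bash

python3 -m jog '{"travel":[[0,0,-15],[0,0,-25],[0,0,-25],[0,0,-15],[0,0,-6]],"dr":[[0,0,0],[0,0,0],[0,0,0],[0,0,0],[0,0,0]],"jaw":[255,255,255,255,255]}'
python3 -m jog '{"travel":[[0,0,-5],[0,0,-4],[0,0,-3],[0,0,-3],[0,0,0]],"dr":[[0,0,0],[0,0,0],[0,0,0],[0,0,0],[0,0,0]],"jaw":[255,255,255,255,255]}'
python3 -m jog '{"travel":[[0,0,-4],[0,0,-3],[0,0,-3],[0,0,-2],[0,0,0]],"dr":[[0,0,0],[0,0,0],[0,0,0],[0,0,0],[0,0,0]],"jaw":[255,255,255,255,255]}'

```

```text
time: 21.87
eef_pos: [0.3996, 0.1503, 0.0487]
tcp_rot: [-0.036, 0.999, -0.0, -0.001]
contact_force: [0.1, 0.4, 0.1]
opening: -0.003
time: 22.28
eef_pos: [0.4015, 0.1506, 0.036]
tcp_rot: [-0.036, 0.999, 0.0, 0.001]
contact_force: [-0.5, -0.6, 4.8]
opening: -0.0
time: 22.7
eef_pos: [0.3998, 0.1506, 0.024]
tcp_rot: [-0.036, 0.999, -0.0, -0.001]
contact_force: [-5.1, -0.4, 9.9]
opening: -0.003
```

```bash

python3 -m jog '{"travel":[[0,0,-1.5],[0,0,-1.5],[0,0,-1],[0,0,0],[0,0,0]],"dr":[[0,0,0],[0,0,0],[0,0,0],[0,0,0],[0,0,0]],"jaw":[255,255,255,255,255]}'
python3 -m jog '{"travel":[[0,0,-1],[0,0,0],[0,0,0]],"dr":[[0,0,0],[0,0,0],[0,0,0]],"jaw":[255,255,255]}'
python3 -m jog '{"travel":[[0,0,-1],[0,0,0],[0,0,0]],"dr":[[0,0,0],[0,0,0],[0,0,0]],"jaw":[255,255,255]}'

```

```text
time: 23.12
eef_pos: [0.3993, 0.1505, 0.0201]
tcp_rot: [-0.036, 0.999, -0.0, -0.002]
contact_force: [-7.9, -0.8, 12.1]
opening: 0.002
time: 23.37
eef_pos: [0.3993, 0.1505, 0.0198]
tcp_rot: [-0.036, 0.999, -0.0, -0.002]
contact_force: [-11.3, -2.0, 18.0]
opening: -0.004
time: 23.62
eef_pos: [0.3993, 0.1505, 0.0196]
tcp_rot: [-0.036, 0.999, -0.0, -0.003]
contact_force: [-13.9, -2.3, 26.3]
opening: 0.001
```

```bash

python3 -c "
from h import *
s=get_state();print(yaw(s),s['eef_pos']);np.savez('w8.npz',**s)
w=read_camera('wrist')[:,:,::-1];t=read_camera('top')[170:330,240:440,::-1]
cv2.imwrite('pics/w8.png',np.hstack([cv2.resize(w[180:480,100:500],None,fx=1,fy=1),cv2.resize(t,(375,300),interpolation=cv2.INTER_CUBIC)]))"

```

```text
(np.float64(94.1745809451217), array([-6.13844044e-03, -9.43719138e-04, -9.99980714e-01])) [0.39927486 0.15053059 0.01964162]
```

View pics/w8.png

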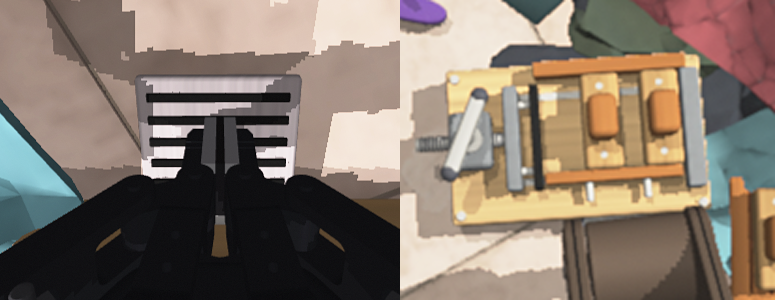

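With the treadle at its stop (stiff, z 19.6 mm, 26 N), the pusher sits against both backs and they are against the fence. I'll release it and move over the T-handle.

```bash

python3 -m jog '{"travel":[[0,0,4],[0,0,6],[0,0,8],[0,0,12],[0,0,25]],"dr":[[0,0,0],[0,0,0],[0,0,0],[0,0,0],[0,0,0]],"jaw":[255,255,255,255,255]}'
python3 -m jog '{"travel":[[0,0,35],[0,0,38],[0,0,38],[0,0,20],[0,0,0]],"dr":[[0,0,0],[0,0,0],[0,0,0],[0,0,0],[0,0,0]],"jaw":[255,255,100,100,100]}'
python3 -m jog '{"travel":[[9,12,0],[15,20,0],[19,25,0],[19,25,0],[19,25,0]],"dr":[[0,0,-3],[0,0,-4],[0,0,-4],[0,0,-4],[0,0,-4]],"jaw":[100,100,100,100,100]}'
python3 -m jog '{"travel":[[18,24,0],[14,17,0],[9,11,0],[0,0,0],[0,0,0]],"dr":[[0,0,-4],[0,0,-2],[0,0,0],[0,0,0],[0,0,0]],"jaw":[100,60,60,60,60]}'
python3 - <<'E'
from h import *
s=get_state(); im=read_camera("wrist"); cv2.imwrite("pics/w9.png",im[:,:,::-1]); np.savez("w9.npz",**s); print(s["eef_pos"],yaw(s),s["qpos"])
E
```

```text
time: 24.13
eef_pos: [0.3986, 0.1501, 0.0709]
tcp_rot: [-0.036, 0.999, -0.0, -0.002]
contact_force: [-0.0, 0.4, 0.2]
opening: -0.001
time: 24.55
eef_pos: [0.4036, 0.1509, 0.2096]
tcp_rot: [-0.036, 0.999, 0.001, 0.007]
contact_force: [0.6, -0.4, 0.2]
opening: 0.418
time: 24.97
eef_pos: [0.4813, 0.2584, 0.2017]
tcp_rot: [0.131, 0.991, -0.0, -0.0]
contact_force: [0.3, -1.3, 0.0]
opening: 0.607
time: 25.38
eef_pos: [0.5215, 0.3094, 0.2013]
tcp_rot: [0.181, 0.984, -0.001, -0.001]
contact_force: [-0.5, -1.0, -0.5]
opening: 0.766
[0.52154683 0.30940085 0.20134407] (np.float64(69.1805355001601), array([-0.00206726, -0.00102823, -0.99999733])) [ 3.68356431e-01  1.64250041e-01  1.77742730e+00 -2.30340965e-04
  1.20221417e+00 -8.38987126e-01]
```

View pics/w9.png

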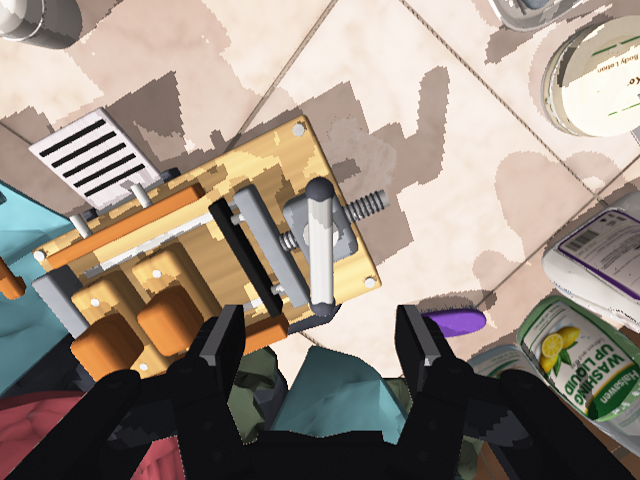

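```bash
python3 - <<'E'
from h import *
s=dict(np.load("w9.npz"))
a,b=[ray("wrist",p,.117,s)[:2] for p in ((319,182),(321.5,313))]
print(a,b,(a+b)/2,np.degrees(np.arctan2(*(b-a)[::-1])),np.linalg.norm(b-a), s["eef_pos"])
E
python3 -m jog '{"travel":[[0,0,-15],[0,0,-30],[0,0,-30],[0,0,-20],[0,0,-9]],"dr":[[0,0,0],[0,0,0],[0,0,0],[0,0,0],[0,0,0]],"jaw":[60,60,60,60,60]}' 90

```

```text
[0.47780214 0.32529901] [0.56570505 0.29380956] [0.52175359 0.30955429] -19.709041334001938 0.0933729454963621 [0.52154683 0.30940085 0.20134407]
time: 25.85
eef_pos: [0.519, 0.3075, 0.0947]
tcp_rot: [0.181, 0.983, -0.002, -0.003]
contact_force: [-0.3, -0.2, -0.1]
opening: 0.761
```

Centred on the bar, with its axis at (0.5218, 0.3095). I grip and make a first short turn.

```bash

python3 -m jog '{"travel":[[0,0,0],[0,0,0],[0,0,0],[0,0,0],[0,0,0]],"dr":[[0,0,0],[0,0,0],[0,0,0],[0,0,0],[0,0,0]],"jaw":[120,180,255,255,255]}'
python3 -m jog '{"travel":[[0,0,0],[0,0,0],[0,0,0],[0,0,0],[0,0,0]],"dr":[[0,0,0],[0,0,0],[0,0,0],[0,0,0],[0,0,0]],"jaw":[255,255,255,255,255]}'
python3 -m jog '{"travel":[[0,0,0],[0,0,0],[0,0,0],[0,0,0],[0,0,0]],"dr":[[0,0,-2],[0,0,-4],[0,0,-4],[0,0,-4],[0,0,-4]],"jaw":[255,255,255,255,255]}'
python3 -c "
from h import *
s=get_state();print(yaw(s),s['eef_pos'],s['wrist_torque'],s['contact_force'])"

```

```text
time: 26.27
eef_pos: [0.5233, 0.3095, 0.1013]
tcp_rot: [0.18, 0.984, 0.0, 0.002]
contact_force: [-1.7, -2.8, 5.4]
opening: 0.165
time: 26.68
eef_pos: [0.5233, 0.3094, 0.1013]
tcp_rot: [0.18, 0.984, 0.0, 0.001]
contact_force: [-1.7, -2.5, 6.7]
opening: 0.168
time: 27.1
eef_pos: [0.5232, 0.3093, 0.1013]
tcp_rot: [0.333, 0.943, 0.0, 0.001]
contact_force: [-1.9, -2.8, 5.7]
opening: 0.164
(np.float64(51.05626326356484), array([ 2.75704834e-03, -7.41917574e-04, -9.99995924e-01])) [0.52316917 0.30933028 0.101264  ] [-0.50627518  0.37847751  0.36591584] [-1.94212811 -2.83935799  5.66502536]
```

```bash
cat > st.py <<'E'
from h import *
s=get_state();print("yaw %.1f"%yaw(s)[0],"Tz %.3f"%s['wrist_torque'][2],"q6 %.2f"%s['qpos'][5])
E
python3 -m jog '{"travel":[[0,0,0],[0,0,0],[0,0,0],[0,0,0],[0,0,0]],"dr":[[0,0,-6.8],[0,0,-6.8],[0,0,-6.8],[0,0,-6.8],[0,0,-6.8]],"jaw":[255,255,255,255,255]}'; python3 st.py
python3 -m jog '{"travel":[[0,0,0],[0,0,0],[0,0,0],[0,0,0],[0,0,0]],"dr":[[0,0,-6.8],[0,0,-6.8],[0,0,-6.8],[0,0,-6.8],[0,0,-6.8]],"jaw":[255,255,255,255,255]}'; python3 st.py
python3 -m jog '{"travel":[[0,0,0],[0,0,0],[0,0,0],[0,0,0],[0,0,0]],"dr":[[0,0,-6.8],[0,0,-6.8],[0,0,-6.8],[0,0,-6.8],[0,0,-6.8]],"jaw":[255,255,255,255,255]}'; python3 st.py
```

```text
time: 27.52
eef_pos: [0.523, 0.3091, 0.1013]
tcp_rot: [0.595, 0.803, 0.0, 0.001]
contact_force: [-3.5, -3.1, 7.6]
opening: 0.167
yaw 16.9 Tz 0.383 q6 0.07
time: 27.93
eef_pos: [0.5226, 0.3091, 0.1013]
tcp_rot: [0.804, 0.594, 0.0, 0.001]
contact_force: [-3.2, -2.9, 8.1]
opening: 0.165
yaw -17.1 Tz 0.328 q6 0.67
time: 28.35
eef_pos: [0.5224, 0.3093, 0.1013]
tcp_rot: [0.943, 0.333, 0.0, 0.001]
contact_force: [-4.0, -2.7, 8.2]
opening: 0.164
yaw -51.1 Tz 0.341 q6 1.26
```

```bash

python3 -m jog '{"travel":[[0,0,0],[0,0,0],[0,0,0],[0,0,0],[0,0,0]],"dr":[[0,0,-6.8],[0,0,-6.8],[0,0,-6.8],[0,0,-6.8],[0,0,-6.8]],"jaw":[255,255,255,255,255]}'; python3 st.py
python3 -m jog '{"travel":[[0,0,0],[0,0,0],[0,0,0],[0,0,0],[0,0,0]],"dr":[[0,0,-6.8],[0,0,-6.8],[0,0,-6.8],[0,0,-6.8],[0,0,-6.8]],"jaw":[255,255,255,255,255]}'; python3 st.py
python3 -m jog '{"travel":[[0,0,0],[0,0,0],[0,0,0],[0,0,0],[0,0,0]],"dr":[[0,0,0],[0,0,0],[0,0,0],[0,0,0],[0,0,0]],"jaw":[200,160,140,140,140]}'
python3 -m jog '{"travel":[[0,0,10],[0,0,20],[0,0,20],[0,0,10],[0,0,0]],"dr":[[0,0,0],[0,0,0],[0,0,0],[0,0,0],[0,0,0]],"jaw":[140,100,60,60,60]}'; python3 st.py
```

```text
time: 28.77
eef_pos: [0.5223, 0.3095, 0.1012]
tcp_rot: [0.999, 0.043, 0.0, 0.0]
contact_force: [-4.0, -1.4, 8.3]
opening: 0.166
yaw -85.1 Tz 0.359 q6 1.85
time: 29.18
eef_pos: [0.5223, 0.3098, 0.1013]
tcp_rot: [0.968, -0.251, 0.0, -0.0]
contact_force: [-4.4, -1.6, 7.6]
opening: 0.168
yaw -119.1 Tz 0.374 q6 2.45
time: 29.6
eef_pos: [0.5221, 0.3094, 0.0984]
tcp_rot: [0.969, -0.249, -0.0, -0.0]
contact_force: [0.8, 0.3, 0.4]
opening: 0.446
time: 30.02
eef_pos: [0.5241, 0.3102, 0.1626]
tcp_rot: [0.968, -0.249, 0.003, -0.002]
contact_force: [0.4, 0.3, 0.6]
opening: 0.762
yaw -118.9 Tz 0.019 q6 2.44
```

```bash

python3 -m jog '{"travel":[[0,0,0],[0,0,0],[0,0,0],[0,0,0],[0,0,0]],"dr":[[0,0,7],[0,0,7],[0,0,7],[0,0,7],[0,0,7]],"jaw":[60,60,60,60,60]}' >/dev/null
python3 -m jog '{"travel":[[0,0,0],[0,0,0],[0,0,0],[0,0,0],[0,0,0]],"dr":[[0,0,7],[0,0,7],[0,0,7],[0,0,7],[0,0,7]],"jaw":[60,60,60,60,60]}' >/dev/null
python3 -m jog '{"travel":[[0,0,0],[0,0,0],[0,0,0],[0,0,0],[0,0,0]],"dr":[[0,0,7],[0,0,7],[0,0,7],[0,0,7],[0,0,7]],"jaw":[60,60,60,60,60]}' >/dev/null
python3 -m jog '{"travel":[[0,0,0],[0,0,0],[0,0,0],[0,0,0],[0,0,0]],"dr":[[0,0,7],[0,0,7],[0,0,7],[0,0,7],[0,0,7]],"jaw":[60,60,60,60,60]}' >/dev/null
python3 -m jog '{"travel":[[0,0,0],[0,0,0],[0,0,0],[0,0,0],[0,0,0]],"dr":[[0,0,7],[0,0,7],[0,0,7],[0,0,7],[0,0,7]],"jaw":[60,60,60,60,60]}' >/dev/null
python3 -m jog '{"travel":[[0,0,0],[0,0,0],[0,0,0]],"dr":[[0,0,5],[0,0,0],[0,0,0]],"jaw":[60,60,60]}'; python3 st.py
```

```text
time: 32.35
eef_pos: [0.5216, 0.3092, 0.1576]
tcp_rot: [0.25, 0.968, -0.0, -0.001]
contact_force: [-0.2, -0.5, -0.3]
opening: 0.766
yaw 61.0 Tz -0.039 q6 -0.70
```

```bash

python3 -m jog '{"travel":[[0,0,-15],[0,0,-20],[0,0,-16],[0,0,-8],[0,0,0]],"dr":[[0,0,0],[0,0,0],[0,0,0],[0,0,0],[0,0,0]],"jaw":[60,60,60,60,100]}'
python3 -m jog '{"travel":[[0,0,0],[0,0,0],[0,0,0],[0,0,0],[0,0,0]],"dr":[[0,0,0],[0,0,0],[0,0,0],[0,0,0],[0,0,0]],"jaw":[150,255,255,255,255]}'
python3 -m jog '{"travel":[[0,0,0],[0,0,0],[0,0,0],[0,0,0],[0,0,0]],"dr":[[0,0,0],[0,0,0],[0,0,-4],[0,0,-6],[0,0,-6]],"jaw":[255,255,255,255,255]}'; python3 st.py
python3 -m jog '{"travel":[[0,0,0],[0,0,0],[0,0,0],[0,0,0],[0,0,0]],"dr":[[0,0,-6.8],[0,0,-6.8],[0,0,-6.8],[0,0,-6.8],[0,0,-6.8]],"jaw":[255,255,255,255,255]}'; python3 st.py
python3 -m jog '{"travel":[[0,0,0],[0,0,0],[0,0,0],[0,0,0],[0,0,0]],"dr":[[0,0,-6.8],[0,0,-6.8],[0,0,-6.8],[0,0,-6.8],[0,0,-6.8]],"jaw":[255,255,255,255,255]}'; python3 st.py

```

```text
time: 32.77
eef_pos: [0.5203, 0.3087, 0.0967]
tcp_rot: [0.25, 0.968, -0.002, -0.002]
contact_force: [-1.1, -0.8, 0.1]
opening: 0.641
time: 33.18
eef_pos: [0.5229, 0.3096, 0.1014]
tcp_rot: [0.249, 0.968, 0.0, 0.001]
contact_force: [-1.0, -1.7, 5.3]
opening: 0.168
time: 33.6
eef_pos: [0.5228, 0.3095, 0.1014]
tcp_rot: [0.383, 0.924, 0.0, 0.001]
contact_force: [-2.4, -2.1, 6.3]
opening: 0.165
yaw 44.9 Tz 0.346 q6 -0.42
time: 34.02
eef_pos: [0.5228, 0.3095, 0.1014]
tcp_rot: [0.637, 0.771, 0.001, 0.001]
contact_force: [-1.3, -2.0, 6.8]
opening: 0.169
yaw 10.9 Tz 0.313 q6 0.18
time: 34.43
eef_pos: [0.5227, 0.3095, 0.1014]
tcp_rot: [0.834, 0.551, 0.001, 0.001]
contact_force: [-1.5, -1.8, 6.1]
opening: 0.17
yaw -23.1 Tz 0.375 q6 0.77
```

```bash

python3 -m jog '{"travel":[[0,0,0],[0,0,0],[0,0,0],[0,0,0],[0,0,0]],"dr":[[0,0,-6.8],[0,0,-6.8],[0,0,-6.8],[0,0,-6.8],[0,0,-6.8]],"jaw":[255,255,255,255,255]}'; python3 st.py
python3 -m jog '{"travel":[[0,0,0],[0,0,0],[0,0,0],[0,0,0],[0,0,0]],"dr":[[0,0,-6],[0,0,-6],[0,0,-6],[0,0,-6],[0,0,-6]],"jaw":[255,255,255,255,255]}'; python3 st.py
python3 -m jog '{"travel":[[0,0,0],[0,0,0],[0,0,0],[0,0,0],[0,0,0]],"dr":[[0,0,-6],[0,0,-6],[0,0,-6],[0,0,-6],[0,0,-6]],"jaw":[255,255,255,255,255]}'; python3 st.py
python3 -m jog '{"travel":[[0,0,0],[0,0,0],[0,0,0],[0,0,0],[0,0,0]],"dr":[[0,0,0],[0,0,0],[0,0,0],[0,0,0],[0,0,0]],"jaw":[200,160,140,140,140]}'
python3 -m jog '{"travel":[[0,0,10],[0,0,20],[0,0,20],[0,0,10],[0,0,0]],"dr":[[0,0,0],[0,0,0],[0,0,0],[0,0,0],[0,0,0]],"jaw":[140,100,60,60,60]}'; python3 st.py
```

```text
time: 34.85
eef_pos: [0.5226, 0.3095, 0.1014]
tcp_rot: [0.959, 0.283, 0.001, 0.0]
contact_force: [-0.8, -1.3, 6.7]
opening: 0.165
yaw -57.1 Tz 0.339 q6 1.37
time: 35.27
eef_pos: [0.5226, 0.3096, 0.1014]
tcp_rot: [1.0, 0.026, 0.001, 0.0]
contact_force: [-2.9, -1.9, 5.8]
opening: 0.168
yaw -87.1 Tz 0.330 q6 1.89
time: 35.68
eef_pos: [0.5226, 0.3096, 0.1014]
tcp_rot: [0.972, -0.234, 0.001, -0.0]
contact_force: [-1.8, -0.1, 6.1]
opening: 0.165
yaw -117.1 Tz 0.346 q6 2.41
time: 36.1
eef_pos: [0.5219, 0.3094, 0.0993]
tcp_rot: [0.973, -0.232, -0.0, 0.0]
contact_force: [0.8, 0.0, 0.3]
opening: 0.45
time: 36.52
eef_pos: [0.5241, 0.3103, 0.1637]
tcp_rot: [0.973, -0.232, 0.003, -0.002]
contact_force: [0.1, 0.1, 0.5]
opening: 0.764
yaw -116.9 Tz 0.022 q6 2.41
```

```bash

python3 -m jog '{"travel":[[0,0,0],[0,0,0],[0,0,0],[0,0,0],[0,0,0]],"dr":[[0,0,7],[0,0,7],[0,0,7],[0,0,7],[0,0,7]],"jaw":[60,60,60,60,60]}' >/dev/null
python3 -m jog '{"travel":[[0,0,0],[0,0,0],[0,0,0],[0,0,0],[0,0,0]],"dr":[[0,0,7],[0,0,7],[0,0,7],[0,0,7],[0,0,7]],"jaw":[60,60,60,60,60]}' >/dev/null
python3 -m jog '{"travel":[[0,0,0],[0,0,0],[0,0,0],[0,0,0],[0,0,0]],"dr":[[0,0,7],[0,0,7],[0,0,7],[0,0,7],[0,0,7]],"jaw":[60,60,60,60,60]}' >/dev/null
python3 -m jog '{"travel":[[0,0,0],[0,0,0],[0,0,0],[0,0,0],[0,0,0]],"dr":[[0,0,7],[0,0,7],[0,0,7],[0,0,7],[0,0,7]],"jaw":[60,60,60,60,60]}' >/dev/null
python3 -m jog '{"travel":[[0,0,0],[0,0,0],[0,0,0],[0,0,0],[0,0,0]],"dr":[[0,0,7],[0,0,7],[0,0,7],[0,0,7],[0,0,7]],"jaw":[60,60,60,60,60]}' >/dev/null
python3 -m jog '{"travel":[[0,0,0],[0,0,0],[0,0,0]],"dr":[[0,0,5],[0,0,0],[0,0,0]],"jaw":[60,60,60]}'; python3 st.py
python3 - <<'E'
from h import *
s=get_state(); im=read_camera("wrist"); cv2.imwrite("pics/w10.png",im[:,:,::-1]); np.savez("w10.npz",**s)
E
```

```text
time: 38.85
eef_pos: [0.5216, 0.3092, 0.1587]
tcp_rot: [0.233, 0.972, -0.0, -0.001]
contact_force: [1.1, -0.1, 0.4]
opening: 0.763
yaw 63.0 Tz -0.022 q6 -0.73
```

View pics/w10.png

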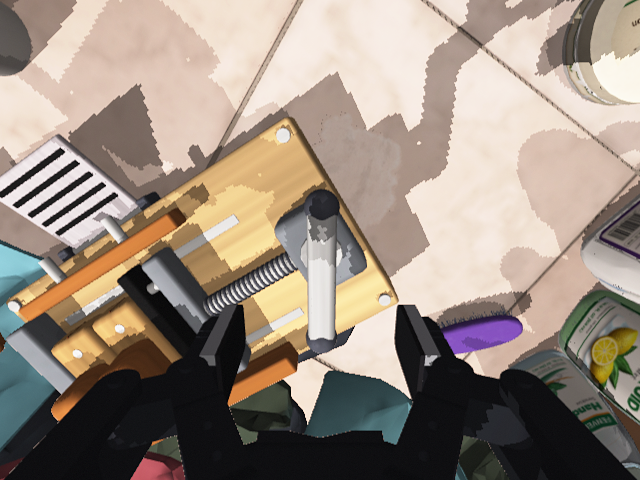

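The pack is nearly closed up and the bar is aligned with the jaws. I regrip and tighten while watching the torque: pad at 6 mm should add about 0.18 N·m.

```bash

python3 -m jog '{"travel":[[0,0,-15],[0,0,-20],[0,0,-16],[0,0,-8],[0,0,0]],"dr":[[0,0,0],[0,0,0],[0,0,0],[0,0,0],[0,0,0]],"jaw":[60,60,60,60,100]}'
python3 -m jog '{"travel":[[0,0,0],[0,0,0],[0,0,0],[0,0,0],[0,0,0]],"dr":[[0,0,0],[0,0,0],[0,0,0],[0,0,0],[0,0,0]],"jaw":[150,255,255,255,255]}'
python3 -m jog '{"travel":[[0,0,0],[0,0,0],[0,0,0],[0,0,0],[0,0,0]],"dr":[[0,0,0],[0,0,0],[0,0,0],[0,0,0],[0,0,-3]],"jaw":[255,255,255,255,255]}' >/dev/null; python3 st.py
python3 -m jog '{"travel":[[0,0,0],[0,0,0]],"dr":[[0,0,-3],[0,0,-3]],"jaw":[255,255]}' >/dev/null; python3 st.py
python3 -m jog '{"travel":[[0,0,0],[0,0,0]],"dr":[[0,0,-3],[0,0,-3]],"jaw":[255,255]}' >/dev/null; python3 st.py
python3 -m jog '{"travel":[[0,0,0],[0,0,0]],"dr":[[0,0,-3],[0,0,-3]],"jaw":[255,255]}' >/dev/null; python3 st.py
python3 -m jog '{"travel":[[0,0,0],[0,0,0]],"dr":[[0,0,-3],[0,0,-3]],"jaw":[255,255]}' >/dev/null; python3 st.py
python3 -m jog '{"travel":[[0,0,0],[0,0,0]],"dr":[[0,0,-3],[0,0,-3]],"jaw":[255,255]}' >/dev/null; python3 st.py

```

```text
time: 39.32
eef_pos: [0.5203, 0.3087, 0.0978]
tcp_rot: [0.233, 0.973, -0.001, -0.002]
contact_force: [-0.7, -0.1, -0.2]
opening: 0.638
time: 39.73
eef_pos: [0.5229, 0.3096, 0.1024]
tcp_rot: [0.232, 0.973, 0.0, 0.001]
contact_force: [-1.3, -0.9, 5.1]
opening: 0.17
yaw 60.2 Tz 0.291 q6 -0.68
yaw 54.1 Tz 0.295 q6 -0.58
yaw 48.1 Tz 0.403 q6 -0.47
yaw 42.1 Tz 0.378 q6 -0.37
yaw 36.1 Tz 0.352 q6 -0.26
yaw 30.1 Tz 0.456 q6 -0.16
```

```bash

python3 -m jog '{"travel":[[0,0,0]],"dr":[[0,0,-3]],"jaw":[255]}' >/dev/null; python3 st.py
python3 -m jog '{"travel":[[0,0,0]],"dr":[[0,0,-3]],"jaw":[255]}' >/dev/null; python3 st.py
python3 -m jog '{"travel":[[0,0,0]],"dr":[[0,0,-3]],"jaw":[255]}' >/dev/null; python3 st.py
python3 -m jog '{"travel":[[0,0,0]],"dr":[[0,0,-3]],"jaw":[255]}' >/dev/null; python3 st.py
python3 -m jog '{"travel":[[0,0,0]],"dr":[[0,0,-2]],"jaw":[255]}' >/dev/null; python3 st.py
python3 -m jog '{"travel":[[0,0,0]],"dr":[[0,0,-2]],"jaw":[255]}' >/dev/null; python3 st.py
python3 -m jog '{"travel":[[0,0,0]],"dr":[[0,0,-2]],"jaw":[255]}' >/dev/null; python3 st.py

```

```text
yaw 27.1 Tz 0.416 q6 -0.10
yaw 24.1 Tz 0.428 q6 -0.05
yaw 21.1 Tz 0.505 q6 -0.00
yaw 18.1 Tz 0.490 q6 0.05
yaw 16.2 Tz 0.384 q6 0.09
yaw 14.2 Tz 0.422 q6 0.12
yaw 12.2 Tz 0.478 q6 0.16
```

```bash

python3 -m jog '{"travel":[[0,0,0]],"dr":[[0,0,-2]],"jaw":[255]}' >/dev/null; python3 st.py
python3 -m jog '{"travel":[[0,0,0]],"dr":[[0,0,-2]],"jaw":[255]}' >/dev/null; python3 st.py
python3 -m jog '{"travel":[[0,0,0]],"dr":[[0,0,-1.5]],"jaw":[255]}' >/dev/null; python3 st.py
python3 -m jog '{"travel":[[0,0,0]],"dr":[[0,0,-1]],"jaw":[255]}' >/dev/null; python3 st.py
python3 -m jog '{"travel":[[0,0,0],[0,0,0],[0,0,0],[0,0,0],[0,0,0]],"dr":[[0,0,0],[0,0,0],[0,0,0],[0,0,0],[0,0,0]],"jaw":[255,200,160,140,140]}'
python3 -m jog '{"travel":[[0,0,10],[0,0,25],[0,0,35],[0,0,35],[0,0,10]],"dr":[[0,0,0],[0,0,0],[0,0,0],[0,0,0],[0,0,0]],"jaw":[140,100,60,60,60]}'; python3 st.py
python3 -m jog '{"travel":[[-5,-15,0],[-5,-25,0],[-5,-30,0],[-5,-30,0],[-5,-25,0]],"dr":[[0,0,5],[0,0,6],[0,0,6.8],[0,0,6.8],[0,0,6.8]],"jaw":[0,0,0,0,0]}'
python3 -m jog '{"travel":[[0,-15,10],[0,0,10],[0,0,10],[0,0,0],[0,0,0]],"dr":[[0,0,6.8],[0,0,6.8],[0,0,6.8],[0,0,6.8],[0,0,6.8]],"jaw":[0,0,0,0,0]}'
python3 -m jog '{"travel":[[0,0,0],[0,0,0],[0,0,0],[0,0,0]],"dr":[[0,0,6.8],[0,0,6.8],[0,0,0],[0,0,0]],"jaw":[0,0,0,0]}'
python3 - <<'E'
from h import *
s=get_state(); im=read_camera("wrist"); cv2.imwrite("pics/w11.png",im[:,:,::-1]); np.savez("w11.npz",**s); print(yaw(s))
E
```

```text
yaw 10.2 Tz 0.488 q6 0.19
yaw 8.2 Tz 0.492 q6 0.23
yaw 6.7 Tz 0.493 q6 0.25
yaw 5.7 Tz 0.469 q6 0.27
time: 42.32
eef_pos: [0.5219, 0.3094, 0.1003]
tcp_rot: [0.672, 0.741, -0.0, -0.0]
contact_force: [-0.3, 0.2, 0.8]
opening: 0.447
time: 42.73
eef_pos: [0.5249, 0.3106, 0.2234]
tcp_rot: [0.671, 0.741, 0.005, 0.002]
contact_force: [1.8, 0.7, 1.6]
opening: 0.762
yaw 5.6 Tz -0.005 q6 0.27
time: 43.15
eef_pos: [0.4965, 0.183, 0.2157]
tcp_rot: [0.443, 0.896, -0.0, 0.0]
contact_force: [0.5, -0.6, 0.1]
opening: 0.999
time: 43.57
eef_pos: [0.4975, 0.1692, 0.2469]
tcp_rot: [0.162, 0.987, 0.0, 0.001]
contact_force: [-1.1, -0.2, -0.1]
opening: 1.0
time: 43.9
eef_pos: [0.497, 0.1694, 0.2457]
tcp_rot: [0.048, 0.999, 0.0, 0.0]
contact_force: [-0.4, 0.5, 0.8]
opening: 1.002
(np.float64(84.4508152737909), array([ 2.79281473e-05,  8.75498884e-05, -9.99999996e-01]))
```

View pics/w11.png

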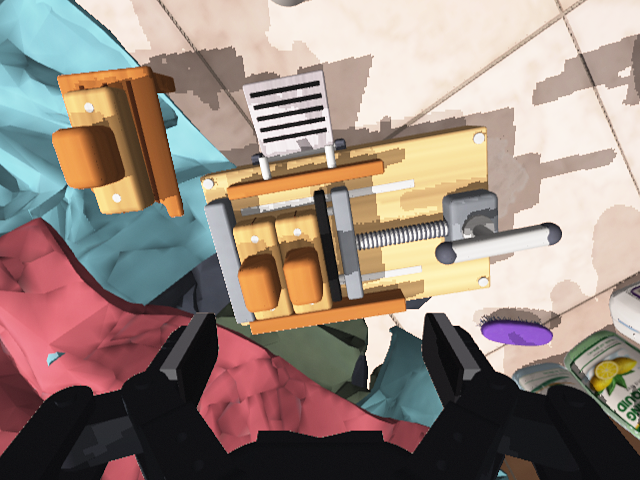

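The pack is closed up between the jaws, and the bar ends are at (446,254) and (553,234). The dry back is on the stand with dots at (88,107) and (116,198). I run a numeric check on these.

```bash
python3 - <<'E'
from h import *
np.set_printoptions(precision=1,suppress=True)
s=dict(np.load("w11.npz"));s1=dict(np.load("w1.npz"))
O=np.array([.533,.159]);c,sn=np.cos(np.radians(4.1)),np.sin(np.radians(4.1)); M=np.array([[c,sn],[-sn,c]])*1000
C=lambda u,v,z,st=s: M@(ray("wrist",(u,v),z,st)[:2]-O)
print("L dots",C(297,232,.073),"M dots",C(255,240,.073),"near ends",C(236,223,.073),C(312,212,.073))
print("fence",C(250,324,.069),C(405,298,.069),"jaw",C(226,200,.071),C(245,320,.071))
print("pad face",C(316,193,.07),C(331,300,.07),"plate front",C(330,190,.07),C(345,298,.07))
print("start pad face",C(402,168,.07,s1),"plate front",C(424,168,.07,s1))
a,b=[ray("wrist",p,.117,s)[:2] for p in ((446,254),(553,234))]; print("bar ang",np.degrees(np.arctan2(*(b-a)[::-1])),M@((a+b)/2-O))
a,b=[ray("wrist",p,.088,s)[:2]*1000 for p in ((88,107),(116,198))]; print("dry",(a+b)/2,np.degrees(np.arctan2(*(b-a)[::-1])))
print("stand",*[ray("wrist",p,.06,s)[:2]*1000 for p in ((58,77),(150,68),(182,214))])
t=read_camera("top");cv2.imwrite("pics/t12.png",cv2.resize(t[190:350,200:480,::-1],None,fx=2.85,fy=2.85,interpolation=cv2.INTER_CUBIC))
E
```

```text
L dots [-24.2  -9.5] M dots [-23.1 -49.1] near ends [-41.9 -62.4] [-40.5   7.2]
fence [ 65.1 -75.3] [62.  82.4] jaw [-63.7 -66.7] [ 58.6 -78.5]
pad face [-56.3  13.6] [51.4 10. ] plate front [-56.9  26.3] [51.5 24. ]
start pad face [-57.2  74.9] plate front [-56.8  94.3]
bar ang 96.044137172687 [ -0.7 152.2]
dry [424.1   0. ] 1.270505093502642
stand [360.5 -35.1] [361.2  42.5] [485.6  41.5]
```

View pics/t12.png

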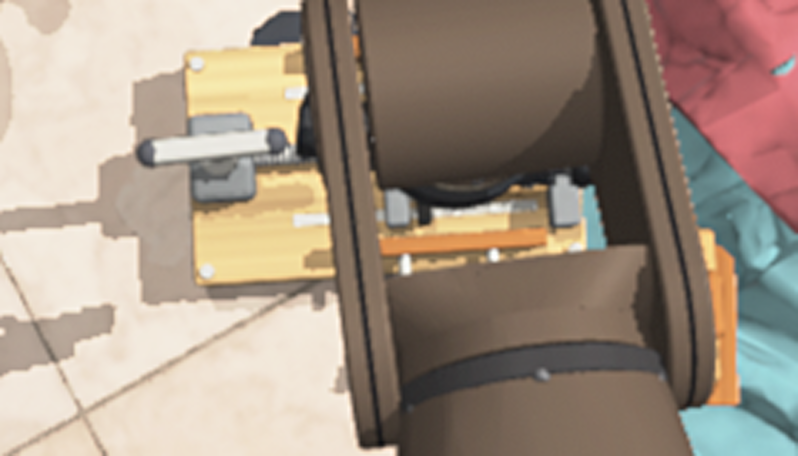

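```bash
python3 -c "
from plant import *
print(get_state()['time'],sign_off())"
```

```text
the job is handed in; nothing more can be done
44.0 None
```

The job is done and handed in at 44 s of the 208 s allowed, with the gripper open and clear of everything. I found only two fresh backs on the counter, no third.

- **Finished back:** it stands in the middle of the stand. The last check put it at (424, 0) mm, against a stand centre estimated at about (423–426, −1 to 3) mm.
- **Fresh backs:** both are in the bed side by side, grips up. I then pressed the treadle to its hard stop: 26 N at 19.6 mm height, and it would go no further.
- **Clamp:** I turned the T-handle clockwise from about 0.43 to about 7.8 rad in three grips. Torque rose from about 0.34 to about 0.49 N·m. The gap behind the pad shrank from about 19.4 to 13.3 mm, so the pad is pressed back about 6 mm, the middle of the firm range.

Some checks disagreed slightly:
- **Torque:** the final reading was a little below the 0.52 N·m I expected, and single readings scattered by about ±0.05.
- **Squareness:** the edge pixels put the backs' near ends at −41 to −42 mm instead of −37.5, but the end dots fit them being flush with the fence (−24.2 and −23.1 mm, −23.5 expected). I trusted the dots, because the fence itself measured up to 2.6 mm off.
- **Last top picture:** the arm hid the pack, so the final check of the pack rests on the wrist camera.

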